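# Clear the optics into the drawer, then re-tap the microscope foot

### The arm

A 6-joint arm with a two-finger parallel gripper is mounted at the origin on the work surface. World frame = base frame: x ahead of the robot, y to its left, z up, the work surface at z = 0. Lengths are in m, angles in rad, forces in N, time in s.
With the tool pointing down it reaches from about 0.3 to 0.775 m from the base axis. Payload 14.6 kg.
Tool frame: the origin (TCP) lies on the centre line of the jaws, within the pads' length; the fingertips stand 19 mm ahead of it and the grasp point (between the pads) is the TCP; z points along the fingers, x is the direction in which the jaws open and shut, and the axes are right-handed (so a half turn about z gives the same grasp; the last joint's range is limited). The gripper opens to 94 mm and grips with 3 to 60 N. Pads are 16 mm wide; open, the fingers measure 119 mm over their backs; the gripper's body (75 mm by 177 mm) begins 78 mm behind the grasp point.
Start: joints at [1.185, 0.3, 1.521, -0, 1.321, -0.067], TCP at [0.172, 0.522, 0.224] pointing down, gripper open.
Joint ranges: [-3.03, 3.03], [-0.79, 2.21], [0.23, 2.52], [-1.04, 4.18], [0, 3.07], [-2.55, 2.55]. Speed limits (rad/s): [2.22, 2.22, 2.57, 3.14, 3.14, 3.14].

### API

Orientations are given as [roll, pitch, yaw] about the fixed x, y, z axes, in that order (R = Rz(yaw) Ry(pitch) Rx(roll)).
In Python, from station import ctrl, imaging gives the robot as it stands.
- The arm moves only by the shell command python3 -m handwheel 'ROWS' [OPENING] [FORCE]. ROWS is JSON, a list that holds one entry, the list of rows, each a list of 4 numbers: the shift along the tool's x, y, z in m, then the turn about the tool's z in rad. A call has 1 to 10 rows; each row shifts and turns the pose as measured when the row begins, along the tool's axes as they then stand; what a row does not reach is not made up. A row lasts 1/10 s, in which the tool goes at most 50 mm and 8.59 degrees, less where a joint would pass 70% of its speed; a pose out of reach is approached as far as the arm can. A call is refused whole if a number of a shift passes 0.05 or a number of a turn 0.15, either way. A call with a gripper value outside its range is refused whole. OPENING is the finger opening in m, from 0 to 0.094, set as the call begins (- or left out, the last holds). The fingers move at their own pace and stop on an object; FORCE is the grip in N (left out, the last holds). Time passes only in rows, so rows that do not move let the fingers close. It gives the time, the measured TCP pose, the force and the opening at its end, in the units of the state.
- ctrl.get_obs(): the state, without advancing time (a new reading comes with each control period).
- imaging.camera(name): name is "side" or "top" or "wrist"; returns the picture (400x640x3 uint8, red, green, blue); there is no depth.
- imaging.camera_model(name): a dict with "camera_matrix" (3x3 intrinsics, pixels), "position" and "attitude" of the camera in the world. Camera axes: x right, y up, looking along -z (the intrinsics and any distortion apply to the point x, -y, -z); pixel columns grow to the right and rows downward; lengths in m; the calibration is good to about 2 mm. The wrist camera is an equidistant fisheye: a pixel r from the principal point sees the ray r / f radians off the axis. A picture is of the moment at which its call begins: read the wrist's pose just before it. camera_model takes no time and is no camera call; for the wrist camera it gives the pose at the moment of the call.
- ctrl.hand_in(): hands the job in, once; it reports no verdict.
The state is a dict: "time_s": time; "qpos": joint angles; "joint_vel": joint speeds; "tau": joint torques, N m; "ee_pos": TCP position; "eef_rot": TCP orientation; "force": force on the tool from outside, world axes, zero at the start; "moment": the same for the moment, N m; "grip_width": finger opening in m.
Only numpy, scipy, OpenCV 4.12 (cv2) and the standard library are available. Lean on these libraries where they do the work, as an engineer would, in place of code of your own. Each camera call takes 0.05 s, during which the arm holds its last target. There are 200 camera calls.

### The job

The threaded boss of this microscope foot needs re-cutting, and no swarf may reach the optics: first pull the instrument drawer open by its handle, lay every slide box and lens case that is on the bench in it, and push the drawer fully shut. Then cut the thread with the tap that stands in the boss, always half a turn forward (clockwise from above) and a quarter turn back, repeating until it is fully home with its collar down on the boss. Leave the drawer shut while you cut, and do not disturb the oil bottle, the eyepiece or the screwdriver.

Things in the scene. Friction and masses are not known exactly. Their poses are not given: they have to be found in the camera images.
- unit_drawer0 (a joint): opening of the only drawer of the low grey unit with a white front (unit 220 mm deep, 270 wide, 100 high, fixed on the bench, its front towards the robot). Metres, 0 = shut, 0.149 = as far as it goes; it may start a little ajar. Slides with about 1 N of friction and stays where it is left
- unit_drawer0_handle (a point): middle of the drawer's handle, a level steel bar 11 mm thick and 120 mm long, 35 mm in front of the drawer's front and 38 mm below the unit's top. Its x axis points straight into the unit (the drawer opens along -x), y along the bar, z up. Moves with the drawer
- drawer_floor (a point): point on the drawer's inner floor, midway across and 50 mm behind the inner face of the front; 22 mm above the bench. Inside the drawer reaches from x = -50 to 125 mm and y = -114 to 114 mm, side walls 56 mm high, 66 mm clear under the unit's top. Axes as the handle's; 106 mm along x from the handle, 40 mm below it. Moves with the drawer: pulled out by d it is uncovered up to x = d - 56 mm
- tap (a joint): turn of the tap in the boss, rad: 0 at the start, growing clockwise from above (forward, cutting); stops at 7.94 (455 degrees) with its collar on the boss, so it goes 180, back to 90, 270, back to 180, 360, back to 270, then on to the stop. Sinks 8 mm a turn (10 mm in all), takes 0.12 N m either way, stays where it is left
- tap_head (a point): on the tap's axis, 34 mm above its collar's underside: where to grip. Dark steel square head, 34 mm across flats, from 22 mm below to 18 mm above this point, over a round 48 mm collar; a small bright index bar on top towards x. x and y are square to the flats and turn with the tap; z up. 104 mm above the bench at the start
- casting: the microscope foot, fixed to the bench: a white block 130 x 120 x 26 mm with an aluminium boss of 54 mm in the middle, its top 60 mm above the bench, in which the tap stands; a low steel rail lies on its +x side (top at 38 mm). Origin at the centre of its underside
- slidebox1: a closed white plastic microscope-slide box, 92 x 38 x 30 mm high, grey ribs on its long sides, about 90 g; origin at the centre of its underside, x along its length, z up. May be absent
- slidebox2: a closed white plastic microscope-slide box, 92 x 38 x 30 mm high, grey ribs on its long sides, about 90 g; origin at the centre of its underside, x along its length, z up. May be absent
- lenscase1: a clear square plastic case with a dark steel microscope objective visible inside on white foam and a black end, 72 x 42 x 42 mm high, about 140 g; origin at the centre of its underside, x along its length, z up. May be absent
- lenscase2: a clear square plastic case with a dark steel microscope objective visible inside on white foam and a black end, 72 x 42 x 42 mm high, about 140 g; origin at the centre of its underside, x along its length, z up. May be absent
- oil: bystander: a white oil bottle, 44 mm across, 110 mm high, standing; origin at the centre of its underside
- eyepiece: bystander: a black microscope eyepiece, 41 mm across, 60 mm high, standing; origin at the centre of its underside
- driver: bystander: a screwdriver with a black handle, 180 mm long, lying along its x
Things that resemble listed ones, but are neither listed nor needed, are in the scene too. Of the things that look like the casting, the largest one is meant. Leave any yellow look-alike of the lenscase1 alone.

How it is judged:
On the way, in this order (a step that is already met when the one before it is completed fails the run):
1. the drawer is pulled open by more than 110 mm (value of joint unit_drawer0 above 0.11 m), for 0.1 s.
2. every box and case on the bench lies in the drawer and the drawer is shut (x of slidebox1 in the frame of drawer_floor between -0.052 and 0.127 m and y of slidebox1 in the frame of drawer_floor between -0.116 and 0.116 m and z of slidebox1 in the frame of drawer_floor between -0.015 and 0.05 m and x of slidebox2 in the frame of drawer_floor between -0.052 and 0.127 m and y of slidebox2 in the frame of drawer_floor between -0.116 and 0.116 m and z of slidebox2 in the frame of drawer_floor between -0.015 and 0.05 m and x of lenscase1 in the frame of drawer_floor between -0.052 and 0.127 m and y of lenscase1 in the frame of drawer_floor between -0.116 and 0.116 m and z of lenscase1 in the frame of drawer_floor between -0.015 and 0.05 m and x of lenscase2 in the frame of drawer_floor between -0.052 and 0.127 m and y of lenscase2 in the frame of drawer_floor between -0.116 and 0.116 m and z of lenscase2 in the frame of drawer_floor between -0.015 and 0.05 m and value of joint unit_drawer0 below 0.012 m), for 0.2 s.
3. first half turn forward made (tap at about 180 degrees, at least 143) (value of joint tap above 2.502 rad), for 0.1 s.
4. first quarter turn back made (tap back at about 90 degrees, at most 123) (value of joint tap below 2.151 rad), for 0.1 s.
5. second half turn forward made (tap at about 270 degrees, at least 233) (value of joint tap above 4.072 rad), for 0.1 s.
6. second quarter turn back made (tap back at about 180 degrees, at most 213) (value of joint tap below 3.722 rad), for 0.1 s.
7. third half turn forward made (tap at about 360 degrees, at least 323) (value of joint tap above 5.643 rad), for 0.1 s.
8. third quarter turn back made (tap back at about 270 degrees, at most 303) (value of joint tap below 5.292 rad), for 0.1 s.
At the end, for the whole second after the job is handed in: Every slide box and lens case lies inside the drawer, the drawer is shut to within 12 mm, and the tap is home (turned at least 435 of its 455 degrees) and at rest (all of step 2 and value of joint tap above 7.6 rad and velocity of joint tap below 0.1 rad/s); the robot touches nothing.
It fails at once if the tap is turned while the drawer stands open (value of joint unit_drawer0 above 0.03 m and value of joint tap above 0.3 rad).
It fails at once if the oil is moved more than 30 mm (distance of oil from where it was at the start of the episode above 0.03 m).
It fails at once if the eyepiece is moved more than 30 mm (distance of eyepiece from where it was at the start of the episode above 0.03 m).
It fails at once if the driver is moved more than 40 mm (distance of driver from where it was at the start of the episode above 0.04 m).
Of slidebox1, slidebox2, lenscase1, lenscase2 only 2 to 3 are there at a start; the rules pass over those that are not, and their reading is None.
At some moment in a run one of slidebox1, slidebox2, lenscase1, lenscase2 may be knocked a few centimetres aside while the robot is not near it.
Once in a run the grip may slacken for a moment while it holds something.
It also fails if it takes over 210 s, if anything falls off the work surface, if the arm or the gripper's body presses on something with over 40 N, if the wrist force passes 120 N, or if a joint passes its speed limit or range.

## Working session

There is one attempt and no reset: what is moved stays moved. The work goes in short steps, Python scripts to look and compute and a shell command to move; the robot and the scene stay as the last step left them, time stands still between calls to the robot, and variables do not carry over. Pictures are saved under pics/ and viewed, about 12 in all and at most 16, crops included, and the job is handed in when it is done.

```bash
mkdir -p pics; ls
python3 - <<'E'
from station import ctrl, imaging
import cv2, numpy as np
for n in ("top","side"):
    im=imaging.camera(n); cv2.imwrite(f"pics/{n}0.png",cv2.cvtColor(im,cv2.COLOR_RGB2BGR))
    m=imaging.camera_model(n); print(n,m)
o=ctrl.get_obs(); print(o)
E
```

```text
pics
top {'camera_matrix': array([[441.5808803 ,   0.        , 315.52618136],
       [  0.        , 441.5808803 , 203.28653473],
       [  0.        ,   0.        ,   1.        ]]), 'position': array([0.37793503, 0.08218019, 1.27149842]), 'attitude': array([ 0.13368584, -0.01564154, -1.59522057])}
side {'camera_matrix': array([[504.76708048,   0.        , 318.79524757],
       [  0.        , 504.76708048, 201.43403528],
       [  0.        ,   0.        ,   1.        ]]), 'position': array([-0.05115969,  1.08852794,  1.07683352]), 'attitude': array([ 0.88614195,  0.00997089, -2.61563118])}
{'time_s': 0.1, 'qpos': array([ 1.18538740e+00,  3.00425583e-01,  1.52150216e+00,  4.42086672e-06,
        1.32068201e+00, -6.65865781e-02]), 'joint_vel': array([ 0.00026583,  0.00040046, -0.00235493,  0.00031144, -0.00042831,
        0.00101059]), 'tau': array([ 9.04480257e-04, -5.32647157e+01, -3.53282189e+01,  7.08872708e-02,
        2.35205685e-02, -9.26829762e-05]), 'ee_pos': array([0.17231416, 0.52209419, 0.22394467]), 'eef_rot': array([-3.14152071e+00,  1.01456035e-03,  1.25197292e+00]), 'force': array([ 0.64669299, -0.06614882,  0.10288057]), 'moment': array([-0.04486134, -0.01944412, -0.02756351]), 'grip_width': 0.09379002898192967}
```

View pics/top0.png

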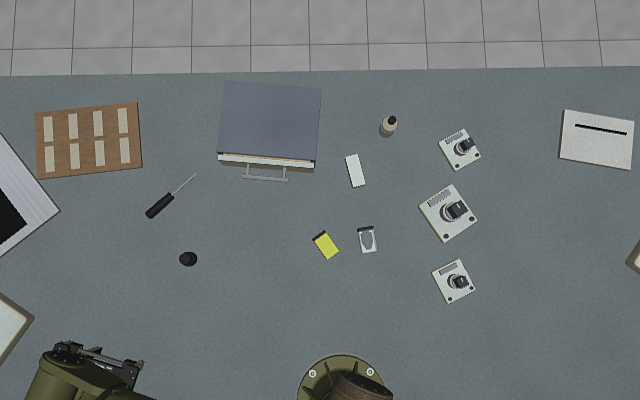

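View pics/side0.png

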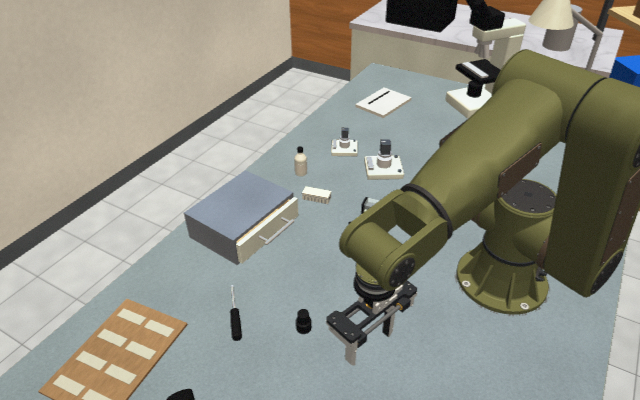

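The top view shows a slide box (355,171), a clear lens case (367,239), a yellow decoy (326,244), the largest casting (448,212), the drawer handle (265,178), the eyepiece (188,259), the driver (170,197) and the oil bottle (389,126). The side view agrees, though the arm may hide something.

```bash
cat > h.py <<'E'
from station import ctrl, imaging
import cv2, numpy as np
from scipy.spatial.transform import Rotation as R
def rays(m,px):
    K=m["camera_matrix"]; px=np.atleast_2d(px).astype(float)
    d=np.c_[(px[:,0]-K[0,2])/K[0,0],-(px[:,1]-K[1,2])/K[1,1],-np.ones(len(px))]
    return d@R.from_euler("xyz",m["attitude"]).as_matrix().T
def wrays(m,px):
    K=m["camera_matrix"]; px=np.atleast_2d(px).astype(float)
    v=(px-[K[0,2],K[1,2]]); r=np.linalg.norm(v,axis=1)+1e-9; t=r/K[0,0]
    d=np.c_[v[:,0]/r*np.sin(t),-v[:,1]/r*np.sin(t),-np.cos(t)]
    return d@R.from_euler("xyz",m["attitude"]).as_matrix().T
def plane(m,px,z,wrist=False):
    d=(wrays if wrist else rays)(m,px); p=m["position"]
    return p+d*((z-p[2])/d[:,2])[:,None]
def pix(m,P):
    d=(np.atleast_2d(P)-m["position"])@R.from_euler("xyz",m["attitude"]).as_matrix()
    K=m["camera_matrix"]; return np.c_[K[0,2]+K[0,0]*d[:,0]/-d[:,2],K[1,2]-K[1,1]*d[:,1]/-d[:,2]]
def snap(n,f,crop=None,s=1):
    m=imaging.camera_model(n); im=cv2.cvtColor(imaging.camera(n),cv2.COLOR_RGB2BGR)
    v=im if crop is None else im[crop[1]:crop[3],crop[0]:crop[2]]
    cv2.imwrite("pics/"+f,cv2.resize(v,None,fx=s,fy=s,interpolation=cv2.INTER_CUBIC)); return m,im
def st():
    o=ctrl.get_obs(); print("t",round(o["time_s"],2),"p",o["ee_pos"].round(4),"rot",o["eef_rot"].round(3),"q",o["qpos"].round(2),"F",o["force"].round(1),"M",o["moment"].round(2),"w",round(o["grip_width"],4)); return o
def to(target,yaw):
    "shift in tool axes and turn about the tool's z from here"
    o=st(); M=R.from_euler("xyz",o["eef_rot"]).as_matrix()
    s=M.T@(np.array(target)-o["ee_pos"]); y0=np.arctan2(M[1,0],M[0,0])
    t=-(yaw-y0); t=(t+np.pi/2)%np.pi-np.pi/2
    print("shift",s.round(4),"turn",round(t,3),"(or",round(t-np.pi*np.sign(t),3),")")
E
python3 - <<'E'
from h import *
m=imaging.camera_model("top"); im=cv2.imread("pics/top0.png")
hsv=cv2.cvtColor(im,cv2.COLOR_BGR2HSV)
white=((hsv[...,2]>185)&(hsv[...,1]<40)).astype(np.uint8)
cs,_=cv2.findContours(white,cv2.RETR_EXTERNAL,cv2.CHAIN_APPROX_NONE)
for c in cs:
    if cv2.contourArea(c)<60: continue
    r=cv2.minAreaRect(c); z=.03
    if r[0][1]>0: 
        b=plane(m,cv2.boxPoints(r),z)[:,:2]
        print(np.round(r[0],1),np.round(r[1],1),"ctr@.03",b.mean(0).round(4),"len",np.linalg.norm(b[0]-b[1]).round(4),np.linalg.norm(b[1]-b[2]).round(4),"dir",np.degrees(np.arctan2(*(b[1]-b[0])[::-1])).round(1))
blue=cv2.inRange(hsv,(100,30,60),(135,140,150)); blue[:, :200]=0;blue[:,340:]=0;blue[:75]=0
c=max(cv2.findContours(blue,0,1)[0],key=cv2.contourArea); r=cv2.minAreaRect(c); b=plane(m,cv2.boxPoints(r),.1)
print("unit",r,b.round(4))
for nm,p,z in [("oil",(389,126),.05),("eye",(188,259),.05),("dr tip",(195,175),.01),("dr end",(149,214),.01),("case",(367,239),.042),("tap",(454,210),.12),("hL",(243,178),.062),("hR",(287,181),.062),("yellow",(326,244),.04)]: print(nm,plane(m,p,z)[0].round(3))
a=cv2.resize(im[80:190,205:335],None,fx=3,fy=3,interpolation=3); bb=cv2.resize(im[150:260,310:490],None,fx=3,fy=3,interpolation=3)
out=np.zeros((660,540,3),np.uint8); out[:330,:390]=a; out[330:]=bb; cv2.imwrite("pics/crop1.png",cv2.resize(out,(490,600)) if 0 else out[:600])
E
```

```text
[453.4 280.8] [35.3 30.7] ctr@.03 [ 0.3184 -0.32  ] len 0.0874 0.096 dir -64.6
[447.9 213. ] [44.4 39.5] ctr@.03 [ 0.5084 -0.317 ] len 0.1156 0.125 dir -57.1
[287.  162.9] [52.4  4.8] ctr@.03 [0.6632 0.1377] len 0.014 0.1505 dir -5.3
[236.9 158.6] [38.4  4.5] ctr@.03 [0.6786 0.2809] len 0.0133 0.1101 dir -4.6
[354.9 170.2] [30.9 12.5] ctr@.03 [ 0.6379 -0.0567] len 0.0363 0.0899 dir -76.0
[459.4 149.2] [33.4 29. ] ctr@.03 [ 0.6934 -0.3625] len 0.0871 0.0972 dir -60.2
unit ((268.61761474609375, 119.33390808105469), (99.61299896240234, 72.57099151611328), 5.042450904846191) [[0.6837 0.3268 0.1   ]
 [0.889  0.3103 0.1   ]
 [0.8586 0.0357 0.1   ]
 [0.6539 0.0584 0.1   ]]
oil [ 0.76  -0.157  0.05 ]
eye [0.396 0.411 0.05 ]
dr tip [0.637 0.405 0.01 ]
dr end [0.527 0.535 0.01 ]
case [ 0.439 -0.082  0.042]
tap [ 0.506 -0.305  0.12 ]
hL [0.615 0.259 0.062]
hR [0.604 0.137 0.062]
yellow [0.428 0.033 0.04 ]
```

View pics/crop1.png

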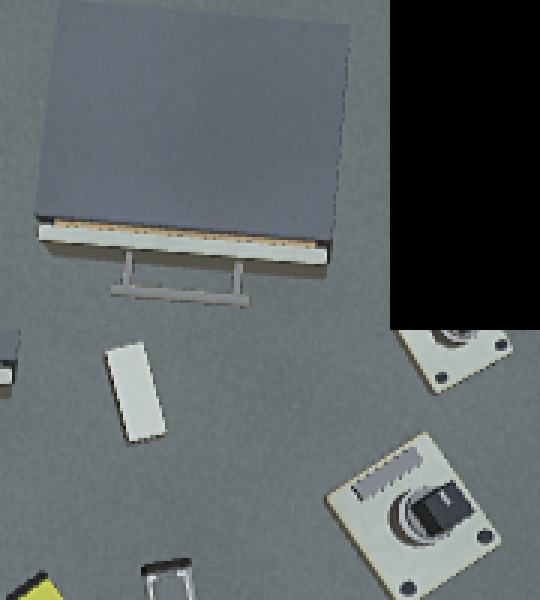

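The crop confirms the drawer is slightly ajar, with the handle bar running from about (242,177) to (288,180). I'll move above the handle and look again, to refine the handle and to check where the arm was blocking the view.

```bash
python3 -c "
from h import *
to((.60,.198,.224),-.091)"
```

```text
t 0.1 p [0.1723 0.5221 0.2239] rot [-3.142e+00  1.000e-03  1.252e+00] q [ 1.19  0.3   1.52  0.    1.32 -0.07] F [ 0.6 -0.1  0.1] M [-0.04 -0.02 -0.03] w 0.0938
shift [-1.737e-01  5.077e-01  1.000e-04] turn 1.343 (or -1.799 )
```

```bash
python3 -m handwheel '[[[-0.017,0.049,0,0],[-0.017,0.049,0,0],[-0.017,0.049,0,0],[-0.017,0.049,0,0],[-0.017,0.049,0,0],[-0.017,0.049,0,0],[-0.017,0.049,0,0],[-0.017,0.049,0,0],[-0.017,0.049,0,0],[-0.017,0.049,0,0]]]' 0.036 20
python3 -m handwheel '[[[0,0,0,0.149],[0,0,0,0.149],[0,0,0,0.149],[0,0,0,0.149],[0,0,0,0.149],[0,0,0,0.149],[0,0,0,0.149],[0,0,0,0.149],[0,0,0,0.149]]]'
python3 - <<'E'
from h import *
to((.60,.198,.224),-.091)
m,im=snap("top","top1.png"); m2,im2=snap("wrist","w1.png"); print(m2)
E
```

```text
time_s: 1.1
ee_pos: [0.5701, 0.2172, 0.2213]
eef_rot: [-3.139, 0.004, 1.261]
force: [0.1, -0.4, 0.5]
grip_width: 0.0361
time_s: 2.0
ee_pos: [0.5735, 0.2106, 0.2156]
eef_rot: [3.134, 0.012, -0.094]
force: [-0.0, -0.0, -0.5]
grip_width: 0.0358
t 2.0 p [0.5735 0.2106 0.2156] rot [ 3.134  0.012 -0.094] q [ 0.29  0.45  1.34 -0.    1.37  0.39] F [-0.  -0.  -0.5] M [-0.05  0.13 -0.  ] w 0.0358
shift [ 0.0275  0.0102 -0.0087] turn -0.003 (or 3.139 )
{'camera_matrix': array([[309.70691629,   0.        , 317.90434952],
       [  0.        , 309.70691629, 201.43225094],
       [  0.        ,   0.        ,   1.        ]]), 'position': array([0.58388397, 0.29088149, 0.37491689]), 'attitude': array([-0.28854869,  0.01223776, -0.10492716])}
```

View pics/top1.png

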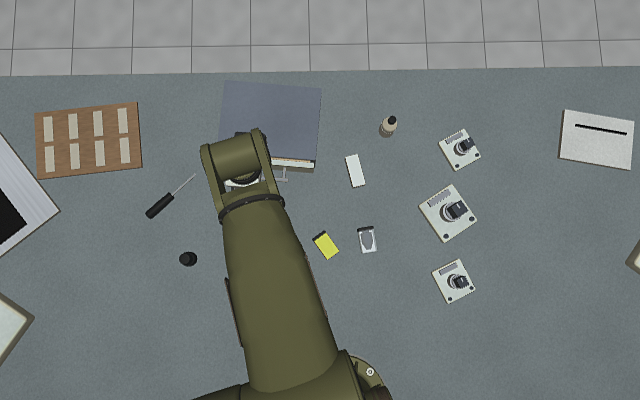

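View pics/w1.png

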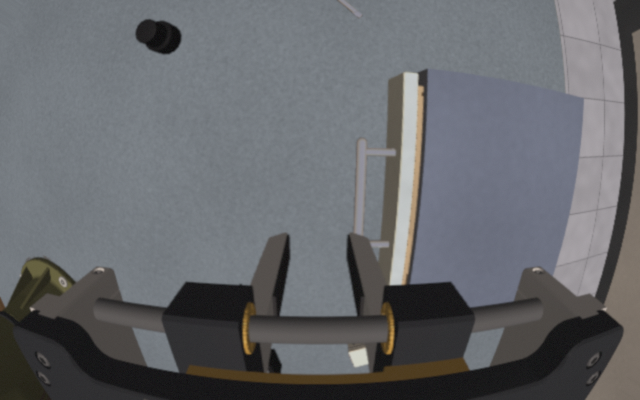

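Two items only: nothing was hidden at the arm's start place (top view unchanged, items at (355,171) and (367,239)). Wrist view: bar's far end at (361,141), with posts near rows 153 and 245.

Run:
```python
from h import *
m=imaging.camera_model("wrist")
P=plane(m,[(361,141),(361,195),(359,235),(425,75),(414,280)],.062,True);print(P.round(4))
t=imaging.camera_model("top"); print(plane(t,[(205+111/3,80+290/3),(205+248/3,80+300/3)],.067).round(4))
```

```text
[[0.6199 0.2587 0.062 ]
 [0.6164 0.2019 0.062 ]
 [0.612  0.1566 0.062 ]
 [0.6923 0.3239 0.062 ]
 [0.6769 0.0903 0.062 ]]
[[0.6183 0.261  0.067 ]
 [0.6062 0.1349 0.067 ]]
```

```bash
python3 -m handwheel '[[[0.02,0.005,0,0],[0.02,0.004,0,0],[0,0,0,0],[0,0,0,0]]]'
python3 -c "
from h import *
to((.6135,.199,.064),-.091)"
```

```text
time_s: 2.5
ee_pos: [0.613, 0.198, 0.2143]
eef_rot: [3.134, 0.014, -0.071]
force: [0.0, 0.6, 0.6]
grip_width: 0.0361
t 2.5 p [0.613  0.198  0.2143] rot [ 3.134  0.014 -0.071] q [ 0.26  0.53  1.22 -0.    1.4   0.33] F [0.  0.6 0.6] M [-0.06  0.08 -0.  ] w 0.0361
shift [ 0.0024 -0.0022  0.1503] turn 0.02 (or -3.122 )
```

```bash
python3 -m handwheel '[[[0,0,0.02,0.01],[0,0,0.03,0.01],[0.001,-0.001,0.03,0],[0.001,-0.001,0.03,0],[0,0,0.02,0],[0,0,0.01,0],[0,0,0.005,0],[0,0,0,0],[0,0,0,0]]]'
python3 - <<'E'
from h import *
to((.6135,.199,.064),-.091); snap("wrist","w2.png")
E
```

```text
time_s: 3.4
ee_pos: [0.61, 0.2015, 0.0676]
eef_rot: [3.135, 0.01, -0.072]
force: [-0.3, -0.3, -0.1]
grip_width: 0.0363
t 3.4 p [0.61   0.2015 0.0676] rot [ 3.135  0.01  -0.072] q [ 0.26  0.67  1.37 -0.    1.12  0.34] F [-0.3 -0.3 -0.1] M [-0.04  0.08 -0.04] w 0.0363
shift [0.0037 0.0022 0.0036] turn 0.019 (or -3.123 )
```

View pics/w2.png

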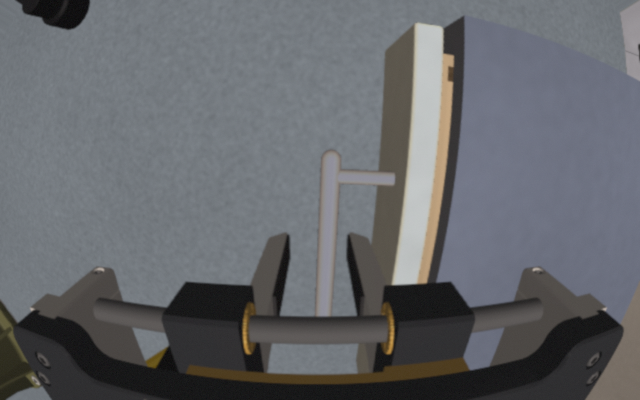

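The bar runs down column ~325 between the fingers (275 and 360). I'll close on it and pull.

```bash
python3 -m handwheel '[[[0,0,0.003,0.01],[0,0,0,0.01],[0,0,0,0],[0,0,0,0],[0,0,0,0]]]' 0 25
python3 -m handwheel '[[[-0.01,0,0,0],[-0.015,0,0,0],[-0.015,0,0,0],[-0.015,0,0,0],[-0.015,0,0,0],[-0.015,0,0,0],[-0.015,0,0,0],[-0.015,0,0,0],[0,0,0,0]]]'
python3 -c "
from h import *
st()"
```

```text
time_s: 3.95
ee_pos: [0.611, 0.2017, 0.0666]
eef_rot: [3.136, 0.007, -0.094]
force: [1.5, 0.0, -1.4]
grip_width: 0.01
time_s: 4.85
ee_pos: [0.4929, 0.2147, 0.0666]
eef_rot: [3.141, 0.004, -0.094]
force: [-0.8, -0.1, -3.2]
grip_width: 0.0101
t 4.85 p [0.4929 0.2147 0.0666] rot [ 3.141  0.004 -0.094] q [0.34 0.46 1.7  0.   0.98 0.44] F [-0.8 -0.1 -3.2] M [-0.1   0.34 -0.01] w 0.0101
```

```bash
python3 -m handwheel '[[[-0.006,0,0,0],[-0.006,0,0,0],[-0.006,0,0,0],[0,0,0,0],[0,0,0,0]]]'
python3 -c "
from h import *
st()"
```

```text
time_s: 5.35
ee_pos: [0.4749, 0.2166, 0.0666]
eef_rot: [3.141, 0.004, -0.095]
force: [1.8, 1.3, -2.9]
grip_width: 0.0101
t 5.35 p [0.4749 0.2166 0.0666] rot [ 3.141  0.004 -0.095] q [0.36 0.43 1.75 0.   0.97 0.45] F [ 1.8  1.3 -2.9] M [ 0.23 -0.1  -0.14] w 0.0101
```

```bash
python3 -m handwheel '[[[0,0,0,0],[0,0,0,0],[0,0,0,0],[0,0,-0.02,0],[0,0,-0.03,0],[0,0,-0.03,0],[0,0,-0.03,0],[0,0,-0.02,0],[0,0,0,0]]]' 0.034
python3 -m handwheel '[[[0,0,0,0.13],[0,0,0,0.13],[0,0,0,0.13],[0,0,0,0.13],[0,0,0,0.13],[0,0,0,0.13],[0,0,0,0.13],[0,0,0,0.13],[0,0,0,0.13],[0,0,0,0.06]]]' 0.07 
python3 -c "
from h import *
to((.61,-.0567,.2),-1.326)
m,im=snap('top','top2.png',(200,70,480,280),2.5)"
```

```text
time_s: 6.25
ee_pos: [0.4762, 0.2156, 0.2018]
eef_rot: [3.14, 0.004, -0.096]
force: [0.2, -0.2, -0.2]
grip_width: 0.0341
time_s: 7.25
ee_pos: [0.4741, 0.2139, 0.1905]
eef_rot: [3.126, -0.003, -1.376]
force: [-0.4, 0.1, 0.5]
grip_width: 0.0699
t 7.25 p [0.4741 0.2139 0.1905] rot [ 3.126e+00 -3.000e-03 -1.376e+00] q [ 0.35  0.27  1.64 -0.    1.25  1.73] F [-0.4  0.1  0.5] M [-0.02  0.17  0.02] w 0.0699
shift [ 0.2918 -0.0808 -0.0098] turn -0.05 (or 3.092 )
```

View pics/top2.png

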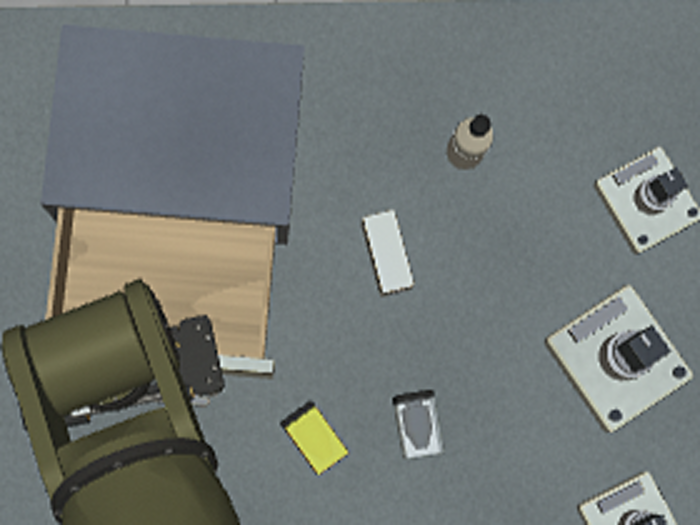

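The drawer is open and empty (interior (60–275, 210–360) in the crop), and both items are where they were. On to the slide box.

```bash
python3 -m handwheel '[[[0.025,-0.008,-0.002,-0.01],[0.042,-0.012,-0.002,-0.01],[0.045,-0.012,-0.002,-0.01],[0.045,-0.012,-0.001,-0.01],[0.045,-0.012,-0.001,-0.01],[0.045,-0.012,-0.001,0],[0.03,-0.01,-0.001,0],[0.012,-0.003,0,0],[0,0,0,0],[0,0,0,0]]]'
python3 - <<'E'
from h import *
to((.638,-.0567,.2),-1.326)
m,im=snap("wrist","w3.png")
hsv=cv2.cvtColor(im,cv2.COLOR_BGR2HSV)
w=((hsv[...,2]>170)&(hsv[...,1]<45)).astype(np.uint8)
for c in cv2.findContours(w,0,1)[0]:
    if cv2.contourArea(c)>300:
        r=cv2.minAreaRect(c); b=plane(m,cv2.boxPoints(r),.03,True)[:,:2]; print(np.round(r[0]),np.round(r[1]),b.mean(0).round(4),np.linalg.norm(b[0]-b[1]).round(3),np.linalg.norm(b[1]-b[2]).round(3),[np.arctan2(*(b[i+1]-b[i])[::-1]).round(3) for i in (0,1)])
E
```

```text
time_s: 8.3
ee_pos: [0.621, -0.0586, 0.1892]
eef_rot: [3.115, 0.001, -1.309]
force: [0.2, 0.1, 0.3]
grip_width: 0.0698
t 8.3 p [ 0.621  -0.0586  0.1892] rot [ 3.115e+00  1.000e-03 -1.309e+00] q [-0.15  0.51  1.32 -0.01  1.34  1.16] F [0.2 0.1 0.3] M [ 0.01  0.15 -0.07] w 0.0698
shift [ 0.0025 -0.0166 -0.0112] turn 0.017 (or -3.124 )
[620. 371.] [26. 78.] [ 0.3243 -1.08  ] 0.213 0.356 [np.float64(-0.537), np.float64(-1.818)]
[479. 269.] [61. 29.] [ 0.57  -0.295] 0.042 0.1 [np.float64(0.341), np.float64(-1.476)]
[ 88. 234.] [176.  12.] [0.4725 0.2654] 0.034 0.32 [np.float64(-0.744), np.float64(-1.683)]
[548. 193.] [76. 45.] [ 0.6947 -0.3595] 0.084 0.115 [np.float64(-1.242), np.float64(-2.586)]
[321. 170.] [36. 84.] [ 0.6383 -0.0583] 0.091 0.037 [np.float64(0.209), np.float64(-1.349)]
```

View pics/w3.png

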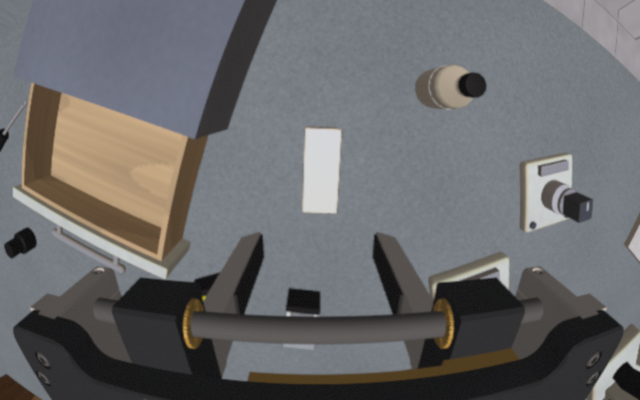

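The box is at (321,170) → (0.638, −0.058), long axis 0.21 rad, which matches the top camera. I'll descend and grasp.

```bash
python3 -m handwheel '[[[0,-0.01,0.01,0.02],[0,-0.008,0.02,0.02],[0,0,0.03,0],[0,0,0.03,0],[0,0,0.03,0],[0,0,0.02,0],[0,0,0,0],[0,0,0,0]]]'
python3 -c "
from h import *
to((.6383,-.0578,.025),-1.355)"
```

```text
time_s: 9.15
ee_pos: [0.6365, -0.0435, 0.042]
eef_rot: [3.118, -0.001, -1.345]
force: [0.0, 0.3, 0.7]
grip_width: 0.0696
t 9.15 p [ 0.6365 -0.0435  0.042 ] rot [ 3.118e+00 -1.000e-03 -1.345e+00] q [-0.12  0.69  1.38 -0.01  1.09  1.23] F [0.  0.3 0.7] M [-0.03  0.17  0.02] w 0.0696
shift [0.0143 0.001  0.017 ] turn 0.01 (or -3.131 )
```

```bash
python3 -m handwheel '[[[0.007,0,0,0.005],[0.007,0,0,0.005],[0,0.001,0.008,0],[0,0,0.008,0],[0,0,0,0]]]'
python3 -m handwheel '[[[0,0,0,0],[0,0,0,0],[0,0,0,0],[0,0,0,0],[0,0,0,0],[0,0,0,0]]]' 0 15
python3 -c "
from h import *
to((.6383,-.0578,.025),-1.355)"
```

```text
time_s: 9.65
ee_pos: [0.6403, -0.0585, 0.0287]
eef_rot: [3.123, -0.003, -1.356]
force: [-0.3, -0.0, -1.0]
grip_width: 0.0697
time_s: 10.25
ee_pos: [0.6404, -0.0582, 0.0289]
eef_rot: [3.123, -0.003, -1.355]
force: [-0.1, 0.8, -0.8]
grip_width: 0.0376
t 10.25 p [ 0.6404 -0.0582  0.0289] rot [ 3.123e+00 -3.000e-03 -1.355e+00] q [-0.14  0.72  1.38 -0.01  1.06  1.22] F [-0.1  0.8 -0.8] M [0.   0.12 0.  ] w 0.0376
shift [-0.0008  0.0019  0.0039] turn -0.0 (or 3.141 )
```

```bash
python3 -m handwheel '[[[0,0,-0.01,0],[0,0,-0.03,0],[0,0,-0.04,0],[0,0,-0.04,0],[0,0,-0.03,0],[0,0,-0.01,0],[0,0,0,0]]]' 0 25
python3 -c "
from h import *
to((.589,.246,.175),-1.664)"
```

```text
time_s: 10.95
ee_pos: [0.6425, -0.0569, 0.1972]
eef_rot: [3.122, -0.003, -1.355]
force: [0.4, -0.0, -0.8]
grip_width: 0.0378
t 10.95 p [ 0.6425 -0.0569  0.1972] rot [ 3.122e+00 -3.000e-03 -1.355e+00] q [-0.14  0.54  1.24 -0.01  1.37  1.22] F [ 0.4 -0.  -0.8] M [-0.04  0.18 -0.  ] w 0.0378
shift [-0.3074 -0.0129  0.0212] turn 0.309 (or -2.833 )
```

```bash
python3 -m handwheel '[[[-0.02,-0.001,0.002,0],[-0.04,-0.002,0.003,0],[-0.045,-0.002,0.003,0],[-0.045,-0.002,0.003,0],[-0.045,-0.002,0.003,0],[-0.045,-0.002,0.003,0],[-0.035,-0.001,0.002,0],[-0.02,-0.001,0.002,0],[0,0,0,0],[0,0,0,0]]]'
python3 -m handwheel '[[[0,0,0,0.08],[0,0,0,0.08],[0,0,0,0.08],[0,0,0,0.06],[0,0,0,0],[0,0,0,0]]]'
python3 -c "
from h import *
to((.589,.246,.175),-1.664)"
```

```text
time_s: 11.95
ee_pos: [0.5791, 0.2505, 0.1544]
eef_rot: [3.096, -0.002, -1.354]
force: [0.2, -0.2, -0.5]
grip_width: 0.0377
time_s: 12.55
ee_pos: [0.5781, 0.2452, 0.1496]
eef_rot: [3.092, -0.019, -1.669]
force: [-0.6, -0.0, -1.0]
grip_width: 0.0374
t 12.55 p [0.5781 0.2452 0.1496] rot [ 3.092 -0.019 -1.669] q [0.34 0.57 1.32 0.   1.31 2.01] F [-0.6 -0.  -1. ] M [-0.    0.11 -0.02] w 0.0374
shift [-0.0014 -0.0095 -0.0259] turn -0.005 (or 3.137 )
```

```bash
python3 -m handwheel '[[[-0.001,-0.008,0,0],[-0.001,-0.008,0,0],[0,-0.002,0,0],[0,0,0,0]]]'
python3 -m handwheel '[[[0,0,0.015,0],[0,0,0.02,0],[0,0,0.02,0],[0,0,0.01,0],[0,0,0,0],[0,0,0,0]]]'
python3 - <<'E'
from h import *
to((.599,.245,.053),-1.664); snap("wrist","w4.png")
E
```

```text
time_s: 12.95
ee_pos: [0.5982, 0.2445, 0.1481]
eef_rot: [3.092, -0.019, -1.666]
force: [0.4, -0.1, -1.1]
grip_width: 0.0376
time_s: 13.55
ee_pos: [0.5936, 0.2435, 0.0774]
eef_rot: [3.09, -0.02, -1.665]
force: [0.7, -0.4, -0.6]
grip_width: 0.038
t 13.55 p [0.5936 0.2435 0.0774] rot [ 3.09  -0.02  -1.665] q [0.33 0.67 1.33 0.   1.2  2.  ] F [ 0.7 -0.4 -0.6] M [0.02 0.11 0.06] w 0.038
shift [-0.0025 -0.0065  0.0241] turn -0.001 (or 3.14 )
```

View pics/w4.png

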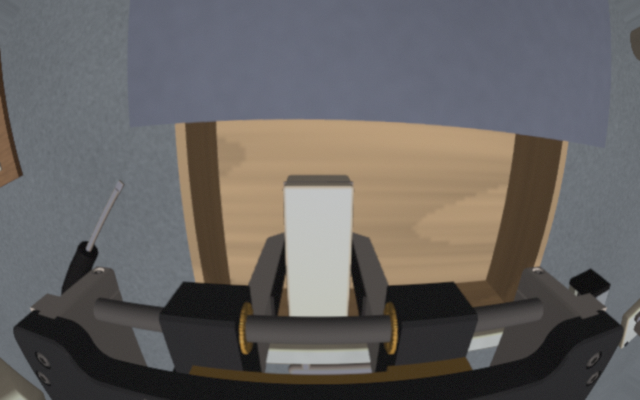

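The box (320,245) is well inside the drawer, left of centre. I'll lower it and release.

```bash
python3 -m handwheel '[[[-0.001,-0.003,0.01,0],[0,-0.003,0.008,0],[0,0,0.004,0],[0,0,0,0]]]'
python3 -m handwheel '[[[0,0,0.002,0],[0,0,0,0]]]'
python3 -m handwheel '[[[0,0,0,0],[0,0,0,0],[0,0,0,0],[0,0,0,0]]]' 0.056
python3 -c "
from h import *
st()"
```

```text
time_s: 14.0
ee_pos: [0.5998, 0.2439, 0.055]
eef_rot: [3.093, -0.019, -1.665]
force: [0.9, 0.1, -1.5]
grip_width: 0.0377
time_s: 14.2
ee_pos: [0.5998, 0.2439, 0.0529]
eef_rot: [3.093, -0.019, -1.665]
force: [-0.3, 0.1, -1.1]
grip_width: 0.0379
time_s: 14.6
ee_pos: [0.6002, 0.2441, 0.054]
eef_rot: [3.095, -0.018, -1.665]
force: [-0.3, 0.0, 0.4]
grip_width: 0.0562
t 14.6 p [0.6002 0.2441 0.054 ] rot [ 3.095 -0.018 -1.665] q [0.33 0.71 1.32 0.   1.16 1.99] F [-0.3  0.   0.4] M [-0.02  0.18 -0.02] w 0.0562
```

```bash
python3 -m handwheel '[[[0,0,-0.015,0],[0,0,-0.03,0],[0,0,-0.03,0],[0,0,-0.03,0],[0,0,-0.03,0],[0,0,-0.015,0],[0,0,0,0]]]'
python3 -c "
from h import *
to((.42,-.082,.2),-1.55)"
```

```text
time_s: 15.3
ee_pos: [0.6077, 0.2461, 0.2171]
eef_rot: [3.098, -0.016, -1.665]
force: [-0.0, 0.2, 0.2]
grip_width: 0.0559
t 15.3 p [0.6077 0.2461 0.2171] rot [ 3.098 -0.016 -1.665] q [0.33 0.57 1.15 0.   1.46 1.99] F [-0.   0.2  0.2] M [0.03 0.14 0.03] w 0.0559
shift [0.344  0.1548 0.0294] turn -0.115 (or 3.026 )
```

```bash
python3 -m handwheel '[[[0.02,0.01,0,0],[0.037,0.016,0,0],[0.042,0.019,0,0],[0.042,0.019,0,0],[0.042,0.019,0,0],[0.042,0.019,0,0],[0.042,0.019,0,0],[0.036,0.016,0,0],[0.02,0.008,0,0],[0,0,0,0]]]' 0.075
python3 -m handwheel '[[[0,0,0,-0.06],[0,0,0,-0.05],[0,0,0,0],[0,0,0,0]]]'
python3 - <<'E'
from h import *
to((.439,-.082,.2),-1.55)
m,im=snap("wrist","w5.png")
E
```

```text
time_s: 16.3
ee_pos: [0.4223, -0.0715, 0.2254]
eef_rot: [3.095, -0.017, -1.663]
force: [0.5, 0.4, -0.7]
grip_width: 0.0746
time_s: 16.7
ee_pos: [0.4223, -0.0701, 0.2245]
eef_rot: [3.092, -0.011, -1.552]
force: [0.0, -0.6, 0.4]
grip_width: 0.0751
t 16.7 p [ 0.4223 -0.0701  0.2245] rot [ 3.092 -0.011 -1.552] q [-0.24  0.05  1.81 -0.02  1.32  1.32] F [ 0.  -0.6  0.4] M [0.02 0.13 0.04] w 0.0751
shift [ 0.0119 -0.0177  0.0238] turn -0.002 (or 3.14 )
```

View pics/w5.png

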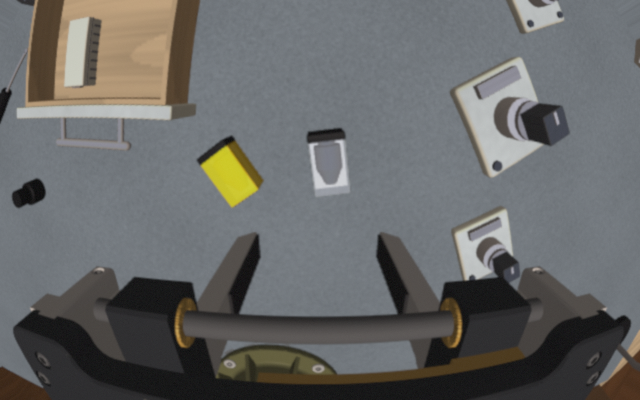

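The slide box lies in the drawer at (83,52). The lens case has its near corners at about (316,195) and (349,192), and its black far end is at (326,137).

Run:
```python
from h import *
m=imaging.camera_model("wrist"); im=cv2.imread("pics/w5.png")
sub=im[110:210,285:370]; bg=np.median(im[205:230,300:360].reshape(-1,3),0)
d=(np.abs(sub.astype(int)-bg).max(2)>30).astype(np.uint8)
d=cv2.morphologyEx(d,cv2.MORPH_CLOSE,np.ones((7,7)))
c=max(cv2.findContours(d,0,1)[0],key=cv2.contourArea)+[285,110]
r=cv2.minAreaRect(c); print(r); bp=cv2.boxPoints(r)
for z in (.042,.0): 
    b=plane(m,bp,z,True)[:,:2]; print(z,b.round(4).tolist(),b.mean(0).round(4),[np.arctan2(*(b[i+1]-b[i])[::-1]).round(3) for i in (0,1)],[np.linalg.norm(b[i+1]-b[i]).round(4) for i in (0,1)])
print(m["position"])
t=imaging.camera_model("top"); print(plane(t,[(200+414/2.5,70+392/2.5),(200+419/2.5,70+457/2.5)],.042).round(4))
```

```text
((328.6385192871094, 161.10769653320312), (65.11823272705078, 39.44304656982422), 82.87498474121094)
0.042 [[0.4756, -0.0582], [0.4818, -0.1007], [0.4082, -0.1129], [0.4016, -0.068]] [ 0.4418 -0.085 ] [np.float64(-1.425), np.float64(-2.978)] [np.float64(0.043), np.float64(0.0746)]
0.0 [[0.4711, -0.057], [0.4782, -0.1048], [0.3954, -0.1184], [0.388, -0.068]] [ 0.4332 -0.087 ] [np.float64(-1.425), np.float64(-2.978)] [np.float64(0.0483), np.float64(0.0839)]
[ 0.51107514 -0.06811797  0.38041923]
[[ 0.4734 -0.0794  0.042 ]
 [ 0.4011 -0.0821  0.042 ]]
```

```bash
python3 -m handwheel '[[[0.006,-0.009,0,-0.06],[0.006,-0.009,0,-0.06],[0,0,0.02,0],[0,0,0.03,0],[0,0,0.03,0],[0,0,0.03,0],[0,0,0.01,0],[0,0,0,0],[0,0,0,0]]]' 0.08
python3 -c "
from h import *
to((.439,-.083,.03),-1.43)"
```

```text
time_s: 17.65
ee_pos: [0.4376, -0.0808, 0.1011]
eef_rot: [3.094, -0.006, -1.433]
force: [-0.2, 0.1, -0.3]
grip_width: 0.0799
t 17.65 p [ 0.4376 -0.0808  0.1011] rot [ 3.094 -0.006 -1.433] q [-0.25  0.25  1.91 -0.03  1.03  1.2 ] F [-0.2  0.1 -0.3] M [-0.05  0.12 -0.  ] w 0.0799
shift [ 0.002  -0.0045  0.071 ] turn -0.003 (or 3.139 )
```

```bash
python3 -m handwheel '[[[0.001,-0.002,0.02,0],[0.001,-0.002,0.025,0],[0,0,0.02,0],[0,0,0.005,0],[0,0,0,0],[0,0,0,0]]]'
python3 -m handwheel '[[[0,0,0,0],[0,0,0,0],[0,0,0,0],[0,0,0,0],[0,0,0,0],[0,0,0,0]]]' 0 15
python3 -c "
from h import *
to((.439,-.083,.03),-1.43)"
```

```text
time_s: 18.25
ee_pos: [0.4446, -0.0842, 0.0374]
eef_rot: [3.107, -0.011, -1.433]
force: [-0.4, -0.1, 0.1]
grip_width: 0.08
time_s: 18.85
ee_pos: [0.4462, -0.0845, 0.0405]
eef_rot: [3.111, -0.013, -1.433]
force: [0.4, 1.4, -0.4]
grip_width: 0.0421
t 18.85 p [ 0.4462 -0.0845  0.0405] rot [ 3.111 -0.013 -1.433] q [-0.25  0.36  1.93 -0.03  0.87  1.2 ] F [ 0.4  1.4 -0.4] M [-0.02  0.09 -0.  ] w 0.0421
shift [-0.0026  0.0066  0.0106] turn -0.003 (or 3.138 )
```

```bash
python3 -m handwheel '[[[0,0,-0.01,0],[0,0,-0.02,0],[0,0,-0.03,0],[0,0,-0.03,0],[0,0,-0.03,0],[0,0,-0.02,0],[0,0,0,0]]]' 0 30
python3 -c "
from h import *
to((.588,.156,.185),-1.664)"
```

```text
time_s: 19.55
ee_pos: [0.4492, -0.0816, 0.1886]
eef_rot: [3.11, -0.012, -1.433]
force: [-0.2, 0.5, -2.0]
grip_width: 0.0421
t 19.55 p [ 0.4492 -0.0816  0.1886] rot [ 3.11  -0.012 -1.433] q [-0.25  0.14  1.8  -0.02  1.22  1.2 ] F [-0.2  0.5 -2. ] M [ 0.03  0.15 -0.05] w 0.0421
shift [-0.2164 -0.17   -0.0045] turn 0.231 (or -2.911 )
```

```bash
python3 -m handwheel '[[[-0.012,-0.01,-0.001,0],[-0.025,-0.02,-0.001,0],[-0.032,-0.025,-0.001,0],[-0.036,-0.028,-0.001,0],[-0.036,-0.028,-0.001,0],[-0.034,-0.027,-0.001,0],[-0.027,-0.02,-0.001,0],[-0.013,-0.01,0,0],[0,0,0,0],[0,0,0,0]]]'
python3 -m handwheel '[[[0,0,0,0.06],[0,0,0,0.07],[0,0,0,0.06],[0,0,0,0.04],[0,0,0,0],[0,0,0,0]]]'
python3 -c "
from h import *
to((.588,.156,.185),-1.664)"
```

```text
time_s: 20.55
ee_pos: [0.5871, 0.163, 0.1766]
eef_rot: [3.097, -0.013, -1.436]
force: [0.7, -0.4, -1.5]
grip_width: 0.0421
time_s: 21.15
ee_pos: [0.5843, 0.1563, 0.1748]
eef_rot: [3.098, -0.025, -1.679]
force: [-0.2, 0.8, -1.1]
grip_width: 0.0418
t 21.15 p [0.5843 0.1563 0.1748] rot [ 3.098 -0.025 -1.679] q [ 0.21  0.49  1.37 -0.01  1.32  1.89] F [-0.2  0.8 -1.1] M [-0.02  0.1   0.03] w 0.0418
shift [ 0.0002 -0.0033 -0.0104] turn -0.015 (or 3.127 )
```

```bash
python3 -m handwheel '[[[0,-0.002,0.015,-0.01],[0,-0.002,0.025,0],[0,-0.001,0.025,0],[0,-0.001,0.02,0],[0,-0.001,0.01,0],[0,0,0.005,0],[0,0,0,0]]]'
python3 -c "
from h import *
to((.588,.156,.063),-1.664)"
```

```text
time_s: 21.85
ee_pos: [0.5856, 0.1514, 0.0665]
eef_rot: [3.096, -0.025, -1.662]
force: [0.1, 0.5, -0.9]
grip_width: 0.042
t 21.85 p [0.5856 0.1514 0.0665] rot [ 3.096 -0.025 -1.662] q [ 0.2   0.61  1.46 -0.01  1.12  1.86] F [ 0.1  0.5 -0.9] M [-0.05  0.08  0.03] w 0.042
shift [-0.0049 -0.0021  0.0033] turn 0.002 (or -3.14 )
```

```bash
python3 -m handwheel '[[[-0.002,0,0.003,0],[0,0,0.002,0],[0,0,0,0]]]'
python3 -m handwheel '[[[0,0,0,0],[0,0,0,0],[0,0,0,0],[0,0,0,0]]]' 0.058
python3 -m handwheel '[[[0,0,-0.015,0],[0,0,-0.03,0],[0,0,-0.03,0],[0,0,-0.03,0],[0,0,-0.015,0],[0,0,0,0]]]'
python3 - <<'E'
from h import *
# handle front approach point: 60 mm robot-ward of the bar
to((.40,.22,.19),-.091); snap("wrist","w6.png")
E
```

```text
time_s: 22.15
ee_pos: [0.5866, 0.1538, 0.0633]
eef_rot: [3.1, -0.024, -1.661]
force: [-0.5, -0.0, -0.4]
grip_width: 0.0413
time_s: 22.55
ee_pos: [0.5872, 0.154, 0.0647]
eef_rot: [3.102, -0.023, -1.661]
force: [0.4, 0.7, 0.2]
grip_width: 0.0579
time_s: 23.15
ee_pos: [0.5924, 0.1563, 0.1946]
eef_rot: [3.104, -0.022, -1.661]
force: [-0.0, -0.4, -0.4]
grip_width: 0.0582
t 23.15 p [0.5924 0.1563 0.1946] rot [ 3.104 -0.022 -1.661] q [ 0.2   0.49  1.33 -0.01  1.36  1.87] F [-0.  -0.4 -0.4] M [ 0.02  0.14 -0.02] w 0.0582
shift [-0.0461  0.1971  0.011 ] turn -1.57 (or 1.571 )
```

View pics/w6.png

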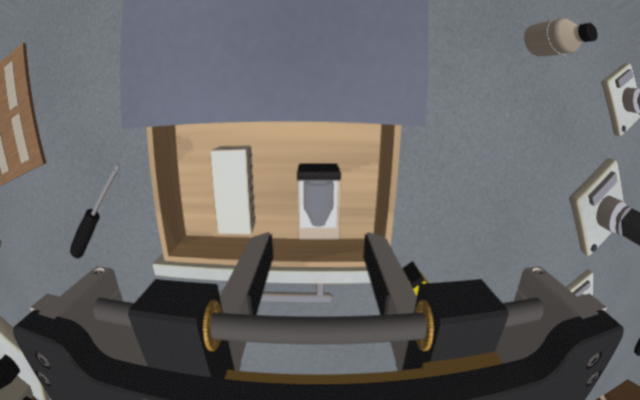

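Both lie inside the drawer: box at (233,190), case at (319,200). I'll push it shut from in front of the bar.

```bash
python3 -m handwheel '[[[-0.005,0.012,0,0],[-0.008,0.03,0,0],[-0.008,0.035,0,0],[-0.008,0.035,0,0],[-0.008,0.03,0,0],[-0.005,0.015,0,0],[0,0,0,0],[0,0,0,0]]]' 0.05
python3 -c "
from h import *
to((.435,.215,.062),-1.664)"
```

```text
time_s: 24.0
ee_pos: [0.4259, 0.2142, 0.191]
eef_rot: [3.091, -0.027, -1.661]
force: [0.5, 0.3, -0.2]
grip_width: 0.0498
t 24.0 p [0.4259 0.2142 0.191 ] rot [ 3.091 -0.027 -1.661] q [ 0.39  0.2   1.73 -0.    1.27  2.05] F [ 0.5  0.3 -0.2] M [0.01 0.12 0.02] w 0.0498
shift [-0.0051 -0.0155  0.1282] turn 0.003 (or -3.138 )
```

```bash
python3 -m handwheel '[[[0,0,0.015,0],[0,0,0.03,0],[0,0,0.03,0],[0,0,0.03,0],[0,0,0.015,0],[0,0,0.005,0],[0,0,0,0],[0,0,0,0]]]'
python3 -c "
from h import *
to((.608,.20,.062),-1.664)"
```

```text
time_s: 24.8
ee_pos: [0.422, 0.2088, 0.0595]
eef_rot: [3.089, -0.029, -1.665]
force: [-0.7, 0.2, 0.4]
grip_width: 0.0502
t 24.8 p [0.422  0.2088 0.0595] rot [ 3.089 -0.029 -1.665] q [ 0.38  0.37  1.85 -0.    0.97  2.05] F [-0.7  0.2  0.4] M [ 0.02  0.14 -0.02] w 0.0502
shift [-0.0086 -0.1856 -0.0125] turn -0.001 (or 3.141 )
```

```bash
python3 -m handwheel '[[[-0.001,-0.012,-0.001,0],[-0.001,-0.018,-0.001,0],[-0.001,-0.018,-0.001,0],[-0.001,-0.018,-0.001,0],[-0.001,-0.018,-0.001,0],[-0.001,-0.018,-0.001,0],[-0.001,-0.018,-0.001,0],[-0.001,-0.018,-0.001,0],[-0.001,-0.015,-0.001,0],[0,0,0,0]]]'
python3 -m handwheel '[[[0,-0.006,0,0],[0,-0.006,0,0],[0,-0.006,0,0],[0,-0.005,0,0],[0,-0.004,0,0],[0,0,0,0]]]'
python3 -c "
from h import *
to((.608,.20,.062),-1.664)"
```

```text
time_s: 25.8
ee_pos: [0.5837, 0.203, 0.0692]
eef_rot: [3.095, -0.026, -1.666]
force: [-0.6, 0.5, 0.3]
grip_width: 0.0499
time_s: 26.4
ee_pos: [0.6042, 0.2012, 0.0696]
eef_rot: [3.075, -0.029, -1.666]
force: [0.3, 0.3, -0.5]
grip_width: 0.0499
t 26.4 p [0.6042 0.2012 0.0696] rot [ 3.075 -0.029 -1.666] q [ 0.27  0.68  1.33 -0.    1.2   1.93] F [ 0.3  0.3 -0.5] M [0.04 0.1  0.02] w 0.0499
shift [ 0.0007 -0.0044  0.0074] turn -0.002 (or 3.139 )
```

```bash
python3 -m handwheel '[[[0,-0.004,0,0],[0,-0.004,0,0]]]'
python3 -m handwheel '[[[0,-0.004,0,0],[0,-0.004,0,0]]]'
python3 - <<'E'
from h import *
st(); snap("wrist","w7.png")
E
```

```text
time_s: 26.6
ee_pos: [0.6055, 0.2013, 0.0693]
eef_rot: [3.056, -0.033, -1.666]
force: [-40.7, -1.0, 25.9]
grip_width: 0.0498
time_s: 26.8
ee_pos: [0.6056, 0.2013, 0.0694]
eef_rot: [3.033, -0.037, -1.666]
force: [-35.5, -2.0, 20.9]
grip_width: 0.05
t 26.8 p [0.6056 0.2013 0.0694] rot [ 3.033 -0.037 -1.666] q [0.26 0.71 1.29 0.   1.26 1.93] F [-35.5  -2.   20.9] M [-0.75  6.99 -0.95] w 0.05
```

View pics/w7.png

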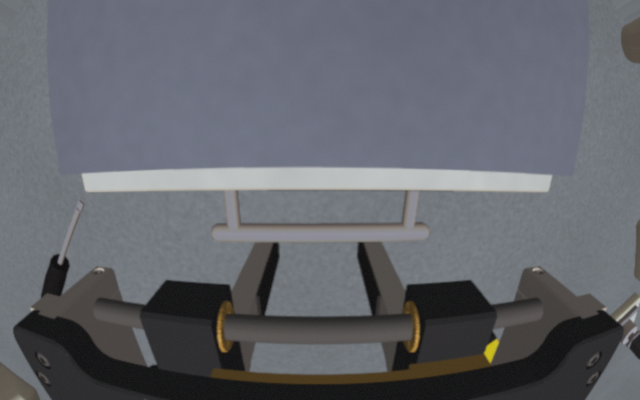

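Shut: the front is flush with the unit's edge and I felt the hard stop. The push tilted the tool, though, so I'll back off and see what's left.

```bash
python3 -m handwheel '[[[0,0.01,0,0],[0,0.02,0,0],[0,0.03,0,0],[0,0.03,0,0],[0,0.01,0,0],[0,0,0,0]]]'
python3 -m handwheel '[[[0,0,-0.02,0],[0,0,-0.04,0],[0,0,-0.04,0],[0,0,-0.04,0],[0,0,-0.02,0],[0,0,0,0],[0,0,0,0]]]'
python3 -c "
from h import *
st()
o=ctrl.get_obs(); M=R.from_euler('xyz',o['eef_rot']).as_matrix(); print('tool z',M[:,2].round(3))"
```

```text
time_s: 27.45
ee_pos: [0.5041, 0.2119, 0.0815]
eef_rot: [3.033, -0.036, -1.665]
force: [0.3, 1.0, 0.8]
grip_width: 0.05
time_s: 28.15
ee_pos: [0.529, 0.2151, 0.2457]
eef_rot: [3.034, -0.036, -1.667]
force: [-0.0, -0.2, -0.4]
grip_width: 0.05
t 28.15 p [0.529  0.2151 0.2457] rot [ 3.034 -0.036 -1.667] q [0.32 0.4  1.35 0.01 1.51 1.99] F [-0.  -0.2 -0.4] M [-0.    0.14 -0.  ] w 0.05
tool z [-0.11  -0.025 -0.994]
```

The drawer stays shut, but the tool is tilted 6.5° in the arm's plane. Pressing the tips lightly on bare bench should deflect it the other way; I'll try that at a clear spot on the way to the tap.

```bash
python3 -m handwheel '[[[0.02,0,0,0],[0.03,0,0,0],[0.03,0,0,0],[0.035,0,0,0],[0.035,0,0,0],[0.035,0,0,0],[0.035,0,0,0],[0.03,0,0,0],[0.02,0,0,0],[0,0,0,0]]]'
python3 -c "
from h import *
to((.52,-.08,.06),-1.65)
o=ctrl.get_obs(); M=R.from_euler('xyz',o['eef_rot']).as_matrix(); print('tool z',M[:,2].round(3))"
```

```text
time_s: 29.15
ee_pos: [0.4999, -0.0647, 0.2383]
eef_rot: [3.011, -0.039, -1.665]
force: [0.8, 0.7, -1.4]
grip_width: 0.05
t 29.15 p [ 0.4999 -0.0647  0.2383] rot [ 3.011 -0.039 -1.665] q [-0.18  0.26  1.54 -0.05  1.46  1.5 ] F [ 0.8  0.7 -1.4] M [0.03 0.13 0.01] w 0.05
shift [ 0.0063 -0.0445  0.1744] turn -0.015 (or 3.127 )
tool z [-0.133 -0.026 -0.991]
```

```bash
python3 -m handwheel '[[[0,-0.01,0.02,0],[0,-0.01,0.035,0],[0,-0.01,0.04,0],[0,0,0.04,0],[0,0,0.03,0],[0,0,0.015,0],[0,0,0,0],[0,0,0,0]]]'
python3 -c "
from h import *
st()
o=ctrl.get_obs(); M=R.from_euler('xyz',o['eef_rot']).as_matrix(); print('tool z',M[:,2].round(3))"
```

```text
time_s: 29.95
ee_pos: [0.5031, -0.0672, 0.0414]
eef_rot: [3.001, -0.037, -1.663]
force: [-0.1, 0.6, -0.4]
grip_width: 0.0497
t 29.95 p [ 0.5031 -0.0672  0.0414] rot [ 3.001 -0.037 -1.663] q [-0.18  0.51  1.7  -0.06  1.07  1.52] F [-0.1  0.6 -0.4] M [ 0.03  0.06 -0.02] w 0.0497
tool z [-0.143 -0.024 -0.989]
```

```bash
python3 -m handwheel '[[[0,0,0.01,0],[0,0,0.008,0],[0,0,0.004,0],[0,0,0.004,0]]]'
python3 -m handwheel '[[[0,0,0.004,0],[0,0,0.004,0],[0,0,0.004,0],[0,0,0.004,0]]]'
python3 -c "
from h import *
st()
o=ctrl.get_obs(); M=R.from_euler('xyz',o['eef_rot']).as_matrix(); print('tool z',M[:,2].round(3))"
```

```text
time_s: 30.35
ee_pos: [0.502, -0.0674, 0.0193]
eef_rot: [3.007, -0.037, -1.663]
force: [-20.7, 4.7, 82.0]
grip_width: 0.0502
time_s: 30.75
ee_pos: [0.502, -0.0674, 0.0194]
eef_rot: [3.011, -0.036, -1.662]
force: [-19.3, 4.4, 55.6]
grip_width: 0.0498
t 30.75 p [ 0.502  -0.0674  0.0194] rot [ 3.011 -0.036 -1.662] q [-0.18  0.54  1.72 -0.06  1.01  1.52] F [-19.3   4.4  55.6] M [1.99 5.14 0.36] w 0.0498
tool z [-0.133 -0.024 -0.991]
```

```bash
python3 -m handwheel '[[[0,0.006,0.003,0],[0,0.006,0.003,0],[0,0.006,0.003,0],[0,0.006,0.003,0]]]'
python3 -c "
from h import *
st()
o=ctrl.get_obs(); M=R.from_euler('xyz',o['eef_rot']).as_matrix(); print('tool z',M[:,2].round(3))"
```

```text
time_s: 31.15
ee_pos: [0.4887, -0.0668, 0.0203]
eef_rot: [3.045, -0.037, -1.665]
force: [9.2, 0.2, 13.8]
grip_width: 0.0496
t 31.15 p [ 0.4887 -0.0668  0.0203] rot [ 3.045 -0.037 -1.665] q [-0.19  0.5   1.78 -0.06  0.95  1.51] F [ 9.2  0.2 13.8] M [ 0.37 -1.65 -0.18] w 0.0496
tool z [-0.1   -0.028 -0.995]
```

Dragging the tips lightly toward the robot restores the tilt, so I'll continue.

```bash
python3 -m handwheel '[[[0.002,0.006,0.003,0],[0.002,0.006,0.003,0],[0.002,0.006,0.003,0],[0.002,0.006,0.003,0],[0.002,0.006,0.003,0],[0.002,0.006,0.003,0],[0.002,0.006,0.003,0],[0.002,0.006,0.003,0]]]'
python3 -c "
from h import *
st()
o=ctrl.get_obs(); M=R.from_euler('xyz',o['eef_rot']).as_matrix(); print('tool z',M[:,2].round(3))"
```

```text
time_s: 31.95
ee_pos: [0.4667, -0.0789, 0.0199]
eef_rot: [3.126, -0.033, -1.674]
force: [11.7, 7.2, 19.1]
grip_width: 0.0501
t 31.95 p [ 0.4667 -0.0789  0.0199] rot [ 3.126 -0.033 -1.674] q [-0.23  0.43  1.89 -0.05  0.83  1.48] F [11.7  7.2 19.1] M [ 1.93 -2.08 -0.24] w 0.0501
tool z [-0.019 -0.031 -0.999]
```

```bash
python3 -m handwheel '[[[0.006,0.004,0.003,0],[0.006,0.002,0.003,0],[0.006,0,0.003,0],[0.006,0,0.003,0]]]'
python3 -m handwheel '[[[0,0,-0.02,0],[0,0,-0.03,0],[0,0,-0.04,0],[0,0,-0.04,0],[0,0,-0.03,0],[0,0,-0.02,0],[0,0,0,0],[0,0,0,0]]]'
python3 - <<'E'
from h import *
st()
o=ctrl.get_obs(); M=R.from_euler('xyz',o['eef_rot']).as_matrix(); print('tool z',M[:,2].round(3))
m,im=snap("wrist","w8.png"); cv2.imwrite("pics/w8c.png",cv2.resize(im[:, 250:],None,fx=1.5,fy=1.5,interpolation=3))
E
```

```text
time_s: 32.35
ee_pos: [0.4673, -0.0974, 0.0193]
eef_rot: [-3.133, -0.023, -1.677]
force: [-6.9, 18.7, 44.7]
grip_width: 0.0503
time_s: 33.15
ee_pos: [0.4666, -0.0929, 0.2085]
eef_rot: [-3.126, -0.023, -1.678]
force: [-0.7, 0.3, 0.5]
grip_width: 0.0499
t 33.15 p [ 0.4666 -0.0929  0.2085] rot [-3.126 -0.023 -1.678] q [-0.26  0.14  1.76 -0.02  1.23  1.42] F [-0.7  0.3  0.5] M [-0.02  0.19  0.03] w 0.0499
tool z [ 0.013 -0.025 -1.   ]
```

View pics/w8c.png

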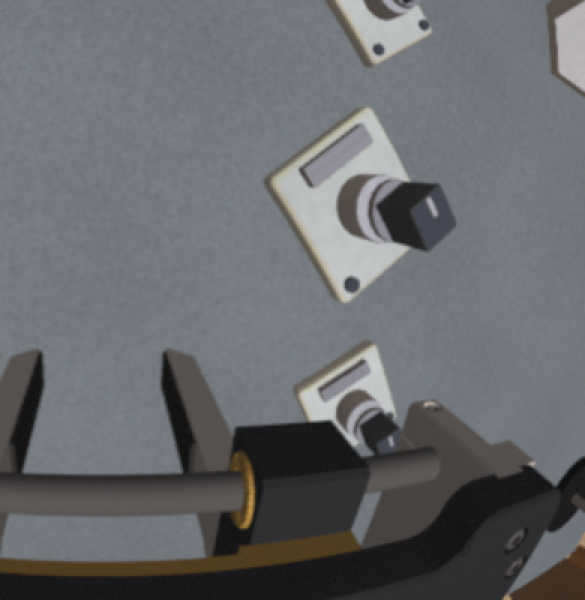

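Tilt is now under 2°. The main tap's head is at (430,215) in the crop, with its index bar at (432,206).

Run:
```python
from h import *
m=imaging.camera_model("wrist"); im=cv2.imread("pics/w8.png")
x0,y0=505,110; sub=im[y0:y0+65,x0:x0+60]; big=cv2.resize(sub,None,fx=8,fy=8,interpolation=cv2.INTER_CUBIC); cv2.imwrite("pics/tap.png",big)
t=imaging.camera_model("top"); it=cv2.imread("pics/top0.png"); s=it[195:230,430:485]; b2=cv2.resize(s,None,fx=8,fy=8,interpolation=cv2.INTER_CUBIC)
out=np.zeros((600,800,3),np.uint8); out[:520,:480]=big[:520]; out[:280,480:]=b2[:,:320]; 
cv2.imwrite("pics/tapc.png",out);
```

```text
(no output)
```

View pics/tapc.png

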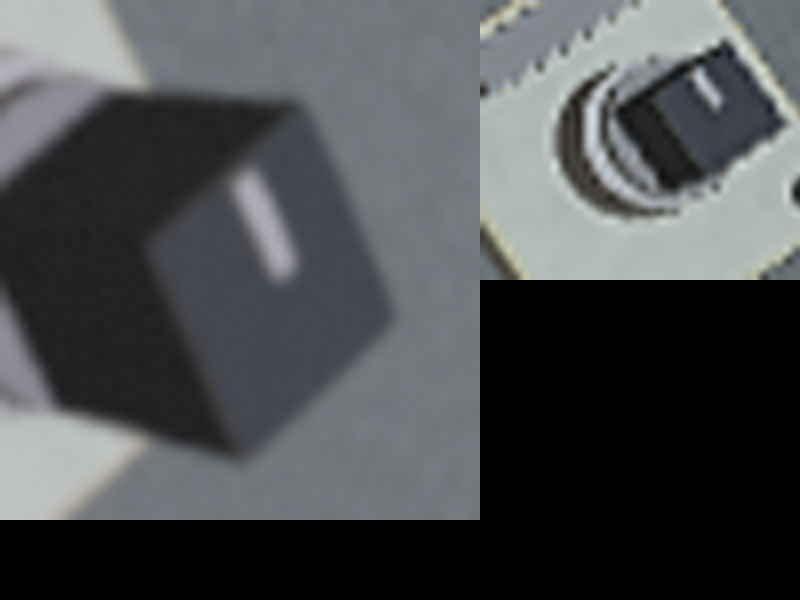

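Run:
```python
from h import *
def rep(m,c,w):
    P=plane(m,c,.122,w)[:,:2]; print(P.mean(0).round(4),[(np.linalg.norm(P[(i+1)%4]-P[i]).round(4),np.arctan2(*(P[(i+1)%4]-P[i])[::-1]).round(3)) for i in range(4)])
m=imaging.camera_model("wrist"); 
rep(m,np.array([(150,242),(300,100),(392,318),(240,458)])/8+[505,110],True)
print("bar",np.diff(plane(m,np.array([(280,270),(245,180)])/8+[505,110],.122,True),axis=0).round(3))
t=imaging.camera_model("top"); rep(t,np.array([(655-480,105),(728-480,42),(790-480,122),(705-480,188)])/8+[430,195],False)
print(m["position"].round(3))
```

```text
[ 0.5096 -0.3195] [(np.float64(0.0312), np.float64(-0.997)), (np.float64(0.0327), np.float64(-2.585)), (np.float64(0.0321), np.float64(2.108)), (np.float64(0.0316), np.float64(0.527))]
bar [[ 0.011  0.006 -0.   ]]
[ 0.5077 -0.3198] [(np.float64(0.0327), np.float64(-0.898)), (np.float64(0.0329), np.float64(-2.536)), (np.float64(0.0364), np.float64(2.191)), (np.float64(0.0315), np.float64(0.486))]
[ 0.545 -0.099  0.37 ]
```

Both cameras give the tap at (0.509, −0.320) with the flats at yaw 0.55. I'll start each bite at yaw 0.55 (q6 ≈ −1.1) and regrip after each back-turn.

```bash
python3 -m handwheel '[[[0,0,0,-0.08],[0,0,0,-0.12],[0,0,0,-0.12],[0,0,0,-0.12],[0,0,0,-0.12],[0,0,0,-0.12],[0,0,0,-0.12],[0,0,0,-0.12],[0,0,0,-0.12],[0,0,0,-0.12]]]' 0.075
python3 -m handwheel '[[[0,0,0,-0.12],[0,0,0,-0.12],[0,0,0,-0.12],[0,0,0,-0.12],[0,0,0,-0.12],[0,0,0,-0.12],[0,0,0,-0.12],[0,0,0,-0.1],[0,0,0,0],[0,0,0,0]]]'
python3 -c "
from h import *
to((.509,-.3196,.2),.55)
o=ctrl.get_obs(); M=R.from_euler('xyz',o['eef_rot']).as_matrix(); print('tool z',M[:,2].round(3))"
```

```text
time_s: 34.2
ee_pos: [0.4626, -0.0922, 0.194]
eef_rot: [3.121, -0.001, -0.474]
force: [1.0, 0.3, 1.2]
grip_width: 0.075
time_s: 35.2
ee_pos: [0.4582, -0.0915, 0.1797]
eef_rot: [-3.139, 0.032, 0.506]
force: [-0.2, -0.6, -0.2]
grip_width: 0.0748
t 35.2 p [ 0.4582 -0.0915  0.1797] rot [-3.139  0.032  0.506] q [-0.26  0.18  1.79 -0.02  1.21 -0.76] F [-0.2 -0.6 -0.2] M [-0.01  0.02  0.01] w 0.0748
shift [-0.0667  0.2241 -0.0188] turn -0.044 (or 3.097 )
tool z [-0.029 -0.013 -0.999]
```

```bash
python3 -m handwheel '[[[-0.004,0.014,-0.003,0],[-0.008,0.026,-0.003,0],[-0.008,0.03,-0.003,-0.01],[-0.009,0.032,-0.003,-0.01],[-0.009,0.032,-0.003,-0.01],[-0.009,0.032,-0.003,-0.01],[-0.008,0.026,-0.003,0],[-0.006,0.018,-0.003,0],[0,0,0,0],[0,0,0,0]]]'
python3 -c "
from h import *
to((.509,-.3196,.104),.55)
o=ctrl.get_obs(); M=R.from_euler('xyz',o['eef_rot']).as_matrix(); print('tool z',M[:,2].round(3))"
```

```text
time_s: 36.2
ee_pos: [0.5098, -0.3208, 0.204]
eef_rot: [-3.137, 0.034, 0.527]
force: [0.6, -0.1, -1.4]
grip_width: 0.0751
t 36.2 p [ 0.5098 -0.3208  0.204 ] rot [-3.137  0.034  0.527] q [-0.61  0.44  1.37 -0.03  1.34 -1.13] F [ 0.6 -0.1 -1.4] M [-0.06  0.    0.06] w 0.0751
shift [ 0.0033 -0.001   0.0999] turn -0.023 (or 3.118 )
tool z [-0.032 -0.013 -0.999]
```

```bash
python3 -m handwheel '[[[0,0,0.015,-0.01],[0.001,0,0.025,-0.01],[0.001,0,0.025,0],[0.001,0,0.02,0],[0,0,0.01,0],[0,0,0,0],[0,0,0,0]]]'
python3 -c "
from h import *
to((.509,-.3196,.104),.55)"
```

```text
time_s: 36.9
ee_pos: [0.509, -0.3174, 0.1073]
eef_rot: [-3.138, 0.033, 0.546]
force: [0.0, -0.7, 0.2]
grip_width: 0.0748
t 36.9 p [ 0.509  -0.3174  0.1073] rot [-3.138  0.033  0.546] q [-0.61  0.53  1.48 -0.03  1.15 -1.14] F [ 0.  -0.7  0.2] M [-0.01 -0.   -0.01] w 0.0748
shift [-0.0011  0.0019  0.0033] turn -0.004 (or 3.138 )
```

```bash
python3 -m handwheel '[[[-0.001,0.002,0.002,0],[0,0,0.001,0],[0,0,0,0],[0,0,0,0],[0,0,0,0],[0,0,0,0],[0,0,0,0]]]' 0 30
python3 -c "
from h import *
st()"
```

```text
time_s: 37.6
ee_pos: [0.5106, -0.3202, 0.1075]
eef_rot: [3.14, 0.03, 0.546]
force: [0.2, -0.2, -0.7]
grip_width: 0.0345
t 37.6 p [ 0.5106 -0.3202  0.1075] rot [3.14  0.03  0.546] q [-0.61  0.54  1.47 -0.03  1.14 -1.14] F [ 0.2 -0.2 -0.7] M [-0.2   0.06  0.01] w 0.0345
```

```bash
python3 -m handwheel '[[[0,0,0,0.08],[0,0,0,0.12],[0,0,0,0.12],[0,0,0,0.12],[0,0,0,0.12],[0,0,0,0.12],[0,0,0,0.12],[0,0,0,0.12],[0,0,0,0.12],[0,0,0,0]]]'
python3 -c "
from h import *
st()"
```

```text
time_s: 38.6
ee_pos: [0.5094, -0.3203, 0.1061]
eef_rot: [3.113, 0.017, -0.535]
force: [2.5, -2.6, -1.7]
grip_width: 0.0336
t 38.6 p [ 0.5094 -0.3203  0.1061] rot [ 3.113  0.017 -0.535] q [-0.61  0.54  1.47 -0.03  1.14 -0.06] F [ 2.5 -2.6 -1.7] M [-0.39 -0.53 -0.08] w 0.0336
```

```bash
python3 -m handwheel '[[[0,0,0,0.08],[0,0,0,0.13],[0,0,0,0.13],[0,0,0,0.13],[0,0,0,0.13],[0,0,0,0.13],[0,0,0,0.13],[0,0,0,0.13],[0,0,0,0.13],[0,0,0,0.13]]]'
python3 -m handwheel '[[[0,0,0,0.13],[0,0,0,0.13],[0,0,0,0.13],[0,0,0,0.13],[0,0,0,0.13],[0,0,0,0.13],[0,0,0,0.08],[0,0,0,0],[0,0,0,0]]]'
python3 -c "
from h import *
st()"
```

```text
time_s: 39.6
ee_pos: [0.5088, -0.3183, 0.1046]
eef_rot: [3.113, -0.017, -1.791]
force: [1.9, 0.5, -2.5]
grip_width: 0.0343
time_s: 40.5
ee_pos: [0.5098, -0.3171, 0.1035]
eef_rot: [3.134, -0.028, -2.654]
force: [0.3, -0.5, -0.5]
grip_width: 0.034
t 40.5 p [ 0.5098 -0.3171  0.1035] rot [ 3.134 -0.028 -2.654] q [-0.61  0.54  1.48 -0.02  1.14  2.06] F [ 0.3 -0.5 -0.5] M [ 0.51 -0.44 -0.15] w 0.034
```

Tool turned 3.20 rad and sank 4.0 mm, as the pitch predicts, so no slip. Quarter turn back now.

```bash
python3 -m handwheel '[[[0,0,0,-0.1],[0,0,0,-0.13],[0,0,0,-0.13],[0,0,0,-0.13],[0,0,0,-0.13],[0,0,0,-0.13],[0,0,0,-0.13],[0,0,0,-0.13],[0,0,0,-0.13],[0,0,0,-0.13]]]'
python3 -m handwheel '[[[0,0,0,-0.13],[0,0,0,-0.13],[0,0,0,-0.1],[0,0,0,0],[0,0,0,0]]]'
python3 -c "
from h import *
to((.5095,-.319,.1055),-1.02)"
```

```text
time_s: 41.5
ee_pos: [0.5087, -0.3194, 0.1053]
eef_rot: [3.111, -0.002, -1.297]
force: [1.0, -1.4, -1.0]
grip_width: 0.0339
time_s: 42.0
ee_pos: [0.5091, -0.3202, 0.1058]
eef_rot: [3.112, 0.008, -0.903]
force: [0.2, -0.3, -1.8]
grip_width: 0.034
t 42.0 p [ 0.5091 -0.3202  0.1058] rot [ 3.112  0.008 -0.903] q [-0.61  0.54  1.47 -0.03  1.15  0.3 ] F [ 0.2 -0.3 -1.8] M [-0.02 -0.35  0.1 ] w 0.034
shift [-0.0006 -0.0011  0.0003] turn 0.117 (or -3.025 )
```

```bash
python3 -m handwheel '[[[0,0,0,0],[0,0,0,0],[0,0,0,0],[0,0,0,0],[0,0,0,0],[0,0,0,0]]]' 0.078
python3 -m handwheel '[[[0,0,-0.001,-0.1],[0,0,-0.001,-0.13],[0,0,-0.001,-0.13],[0,0,-0.001,-0.13],[0,0,-0.001,-0.13],[0,0,-0.001,-0.13],[0,0,-0.001,-0.13],[0,0,-0.001,-0.13],[0,0,-0.001,-0.13],[0,0,-0.001,-0.13]]]'
python3 -m handwheel '[[[0,0,-0.001,-0.13],[0,0,-0.001,-0.13],[0,0,-0.001,-0.06],[0,0,0,0],[0,0,0,0]]]'
python3 -c "
from h import *
to((.5095,-.3195,.1055),.668)"
```

```text
time_s: 42.6
ee_pos: [0.5087, -0.3203, 0.106]
eef_rot: [3.111, 0.008, -0.906]
force: [0.0, -0.2, 0.4]
grip_width: 0.0768
time_s: 43.6
ee_pos: [0.5089, -0.3201, 0.1162]
eef_rot: [-3.141, 0.032, 0.412]
force: [-0.8, -0.5, -0.7]
grip_width: 0.0779
time_s: 44.1
ee_pos: [0.509, -0.3201, 0.1195]
eef_rot: [-3.131, 0.03, 0.747]
force: [-0.4, -0.7, -0.2]
grip_width: 0.078
t 44.1 p [ 0.509  -0.3201  0.1195] rot [-3.131  0.03   0.747] q [-0.61  0.52  1.46 -0.03  1.17 -1.35] F [-0.4 -0.7 -0.2] M [-0.03 -0.01  0.05] w 0.078
shift [0.0012 0.     0.0139] turn 0.079 (or -3.062 )
```

```bash
python3 -m handwheel '[[[0,0,0.005,0.03],[0,0,0.005,0.03],[0,0,0.003,0.02],[0,0,0,0],[0,0,0,0]]]'
python3 -m handwheel '[[[0,0,0,0],[0,0,0,0],[0,0,0,0],[0,0,0,0],[0,0,0,0],[0,0,0,0]]]' 0 30
python3 -c "
from h import *
st()"
```

```text
time_s: 44.6
ee_pos: [0.5086, -0.3204, 0.1061]
eef_rot: [-3.134, 0.031, 0.657]
force: [-0.1, -0.7, -0.2]
grip_width: 0.078
time_s: 45.2
ee_pos: [0.5098, -0.3198, 0.107]
eef_rot: [-3.135, 0.028, 0.657]
force: [8.8, 8.4, -3.1]
grip_width: 0.0345
t 45.2 p [ 0.5098 -0.3198  0.107 ] rot [-3.135  0.028  0.657] q [-0.61  0.54  1.47 -0.03  1.15 -1.26] F [ 8.8  8.4 -3.1] M [ 1.4  -1.57  0.12] w 0.0345
```

```bash
python3 -m handwheel '[[[0,0,0,0.1],[0,0,0,0.13],[0,0,0,0.13],[0,0,0,0.13],[0,0,0,0.13],[0,0,0,0.13],[0,0,0,0.13],[0,0,0,0.13],[0,0,0,0.13],[0,0,0,0.13]]]'
python3 -m handwheel '[[[0,0,0,0.13],[0,0,0,0.13],[0,0,0,0.13],[0,0,0,0.13],[0,0,0,0.13],[0,0,0,0.13],[0,0,0,0.13],[0,0,0,0.13],[0,0,0,0.13],[0,0,0,0.13]]]'
python3 -m handwheel '[[[0,0,0,0.13],[0,0,0,0.13],[0,0,0,0.13],[0,0,0,0.13],[0,0,0,0.1],[0,0,0,0],[0,0,0,0]]]'
python3 -c "
from h import *
st()"
```

```text
time_s: 46.2
ee_pos: [0.5098, -0.3193, 0.1055]
eef_rot: [3.116, 0.014, -0.66]
force: [-0.1, -1.2, -1.5]
grip_width: 0.0342
time_s: 47.2
ee_pos: [0.5099, -0.3183, 0.1038]
eef_rot: [3.121, -0.018, -2.015]
force: [1.3, -1.4, -1.8]
grip_width: 0.0338
time_s: 47.9
ee_pos: [0.5103, -0.3181, 0.103]
eef_rot: [3.135, -0.025, -2.662]
force: [-0.4, -0.1, -0.9]
grip_width: 0.034
t 47.9 p [ 0.5103 -0.3181  0.103 ] rot [ 3.135 -0.025 -2.662] q [-0.61  0.54  1.48 -0.02  1.14  2.06] F [-0.4 -0.1 -0.9] M [ 0.39 -0.28 -0.11] w 0.034
```

```bash
python3 -m handwheel '[[[0,0,0,-0.1],[0,0,0,-0.13],[0,0,0,-0.13],[0,0,0,-0.13],[0,0,0,-0.13],[0,0,0,-0.13],[0,0,0,-0.13],[0,0,0,-0.13],[0,0,0,-0.13],[0,0,0,-0.13]]]'
python3 -m handwheel '[[[0,0,0,-0.13],[0,0,0,-0.1],[0,0,0,0],[0,0,0,0]]]'
python3 -m handwheel '[[[0,0,0,0],[0,0,0,0],[0,0,0,0],[0,0,0,0],[0,0,0,0]]]' 0.078
python3 -m handwheel '[[[0,0,0,-0.1],[0,0,0,-0.13],[0,0,0,-0.13],[0,0,0,-0.13],[0,0,0,-0.13],[0,0,0,-0.13],[0,0,0,-0.13],[0,0,0,-0.13],[0,0,0,-0.13],[0,0,0,-0.13]]]'
python3 -m handwheel '[[[0,0,0,-0.13],[0,0,0,-0.08],[0,0,0,0],[0,0,0,0]]]'
python3 -c "
from h import *
st()"
```

```text
time_s: 48.9
ee_pos: [0.5097, -0.3192, 0.1047]
eef_rot: [3.116, -0.001, -1.315]
force: [-0.0, -1.5, 0.9]
grip_width: 0.0339
time_s: 49.3
ee_pos: [0.5097, -0.3195, 0.1051]
eef_rot: [3.116, 0.005, -1.065]
force: [-0.0, 0.1, -0.3]
grip_width: 0.0337
time_s: 49.8
ee_pos: [0.5097, -0.3194, 0.1051]
eef_rot: [3.116, 0.005, -1.069]
force: [0.3, 0.4, -0.4]
grip_width: 0.0703
time_s: 50.8
ee_pos: [0.5097, -0.3194, 0.1051]
eef_rot: [3.14, 0.026, 0.249]
force: [0.9, 0.5, -0.6]
grip_width: 0.078
time_s: 51.2
ee_pos: [0.5097, -0.3194, 0.1051]
eef_rot: [-3.138, 0.026, 0.468]
force: [0.4, 0.6, -0.7]
grip_width: 0.078
t 51.2 p [ 0.5097 -0.3194  0.1051] rot [-3.138  0.026  0.468] q [-0.61  0.54  1.47 -0.02  1.14 -1.07] F [ 0.4  0.6 -0.7] M [-0.07 -0.05 -0.  ] w 0.078
```

```bash
python3 -m handwheel '[[[0,0,0.001,-0.04],[0,0,0,0],[0,0,0,0],[0,0,0,0],[0,0,0,0],[0,0,0,0],[0,0,0,0]]]' 0 30
python3 -m handwheel '[[[0,0,0,0.1],[0,0,0,0.13],[0,0,0,0.13],[0,0,0,0.13],[0,0,0,0.13],[0,0,0,0.13],[0,0,0,0.13],[0,0,0,0.13],[0,0,0,0.13],[0,0,0,0.13]]]'
python3 -m handwheel '[[[0,0,0,0.13],[0,0,0,0.13],[0,0,0,0.13],[0,0,0,0.13],[0,0,0,0.13],[0,0,0,0.13],[0,0,0,0.13],[0,0,0,0.13],[0,0,0,0.13],[0,0,0,0.13]]]'
python3 -m handwheel '[[[0,0,0,0.13],[0,0,0,0.13],[0,0,0,0.13],[0,0,0,0.1],[0,0,0,0],[0,0,0,0]]]'
python3 -c "
from h import *
st()"
```

```text
time_s: 51.9
ee_pos: [0.5101, -0.3193, 0.1043]
eef_rot: [-3.137, 0.025, 0.498]
force: [1.1, -0.0, -1.4]
grip_width: 0.0344
time_s: 52.9
ee_pos: [0.5099, -0.3191, 0.1027]
eef_rot: [3.118, 0.012, -0.822]
force: [1.4, -0.5, -2.1]
grip_width: 0.0342
time_s: 53.9
ee_pos: [0.5102, -0.3185, 0.101]
eef_rot: [3.125, -0.018, -2.179]
force: [0.5, -0.6, -2.2]
grip_width: 0.0336
time_s: 54.5
ee_pos: [0.5104, -0.3185, 0.1003]
eef_rot: [3.135, -0.022, -2.692]
force: [-0.2, -0.9, -0.5]
grip_width: 0.0334
t 54.5 p [ 0.5104 -0.3185  0.1003] rot [ 3.135 -0.022 -2.692] q [-0.61  0.55  1.48 -0.02  1.14  2.09] F [-0.2 -0.9 -0.5] M [ 0.46 -0.38 -0.16] w 0.0334
```

```bash
python3 -m handwheel '[[[0,0,0,-0.1],[0,0,0,-0.13],[0,0,0,-0.13],[0,0,0,-0.13],[0,0,0,-0.13],[0,0,0,-0.13],[0,0,0,-0.13],[0,0,0,-0.13],[0,0,0,-0.13],[0,0,0,-0.13]]]'
python3 -m handwheel '[[[0,0,0,-0.13],[0,0,0,-0.1],[0,0,0,0],[0,0,0,0]]]'
python3 -m handwheel '[[[0,0,0,0],[0,0,0,0],[0,0,0,0],[0,0,0,0],[0,0,0,0]]]' 0.078
python3 -m handwheel '[[[0,0,0,-0.1],[0,0,0,-0.13],[0,0,0,-0.13],[0,0,0,-0.13],[0,0,0,-0.13],[0,0,0,-0.13],[0,0,0,-0.13],[0,0,0,-0.13],[0,0,0,-0.13],[0,0,0,-0.13]]]'
python3 -m handwheel '[[[0,0,0,-0.13],[0,0,0,-0.12],[0,0,0,0],[0,0,0,0]]]'
python3 -m handwheel '[[[0,0,0.002,0],[0,0,0,0],[0,0,0,0],[0,0,0,0],[0,0,0,0],[0,0,0,0],[0,0,0,0]]]' 0 30
python3 -c "
from h import *
st()"
```

```text
time_s: 55.5
ee_pos: [0.5099, -0.3191, 0.102]
eef_rot: [3.118, 0.001, -1.346]
force: [0.3, 0.1, 0.4]
grip_width: 0.0339
time_s: 55.9
ee_pos: [0.5099, -0.3193, 0.1024]
eef_rot: [3.119, 0.006, -1.096]
force: [-0.0, -0.0, -0.7]
grip_width: 0.0337
time_s: 56.4
ee_pos: [0.5097, -0.3194, 0.1024]
eef_rot: [3.118, 0.006, -1.1]
force: [0.6, 0.2, 0.9]
grip_width: 0.0705
time_s: 57.4
ee_pos: [0.5096, -0.3195, 0.1025]
eef_rot: [3.141, 0.024, 0.217]
force: [-0.1, 0.4, 0.8]
grip_width: 0.0781
time_s: 57.8
ee_pos: [0.5096, -0.3195, 0.1025]
eef_rot: [-3.136, 0.024, 0.477]
force: [0.3, 0.0, -0.5]
grip_width: 0.0777
time_s: 58.5
ee_pos: [0.51, -0.3193, 0.1003]
eef_rot: [-3.136, 0.023, 0.469]
force: [0.2, 0.7, -1.0]
grip_width: 0.034
t 58.5 p [ 0.51   -0.3193  0.1003] rot [-3.136  0.023  0.469] q [-0.61  0.55  1.48 -0.02  1.13 -1.07] F [ 0.2  0.7 -1. ] M [ 0.06 -0.15  0.1 ] w 0.034
```

```bash
python3 -m handwheel '[[[0,0,0,0.1],[0,0,0,0.13],[0,0,0,0.13],[0,0,0,0.13],[0,0,0,0.13],[0,0,0,0.13],[0,0,0,0.13],[0,0,0,0.13],[0,0,0,0.13],[0,0,0,0.13]]]'
python3 -m handwheel '[[[0,0,0,0.13],[0,0,0,0.13],[0,0,0,0.13],[0,0,0,0.13],[0,0,0,0.13],[0,0,0,0.13],[0,0,0,0.13],[0,0,0,0.13],[0,0,0,0.13],[0,0,0,0.13]]]'
python3 -m handwheel '[[[0,0,0,0.13],[0,0,0,0.13],[0,0,0,0.08],[0,0,0,0],[0,0,0,0]]]'
python3 -c "
from h import *
st()"
```

```text
time_s: 59.5
ee_pos: [0.5099, -0.3191, 0.0987]
eef_rot: [3.121, 0.012, -0.85]
force: [1.4, -0.1, -2.9]
grip_width: 0.0339
time_s: 60.5
ee_pos: [0.5102, -0.3186, 0.097]
eef_rot: [3.125, -0.016, -2.206]
force: [1.1, -0.8, -2.0]
grip_width: 0.0339
time_s: 61.0
ee_pos: [0.5104, -0.3186, 0.0965]
eef_rot: [3.132, -0.019, -2.562]
force: [-0.3, 1.7, -0.4]
grip_width: 0.0337
t 61.0 p [ 0.5104 -0.3186  0.0965] rot [ 3.132 -0.019 -2.562] q [-0.61  0.55  1.48 -0.02  1.13  1.96] F [-0.3  1.7 -0.4] M [ 0.38 -0.41 -0.11] w 0.0337
```

```bash
python3 -m handwheel '[[[0,0,0,0.04],[0,0,0,0.04],[0,0,0,0.04]]]'
python3 -c "
from h import *
st()"
python3 -m handwheel '[[[0,0,0,0.04],[0,0,0,0.04],[0,0,0,0.04]]]'
python3 -c "
from h import *
st()"
```

```text
time_s: 61.3
ee_pos: [0.5104, -0.3186, 0.0964]
eef_rot: [3.134, -0.02, -2.678]
force: [0.7, 0.3, -1.2]
grip_width: 0.0337
t 61.3 p [ 0.5104 -0.3186  0.0964] rot [ 3.134 -0.02  -2.678] q [-0.61  0.55  1.48 -0.02  1.13  2.07] F [ 0.7  0.3 -1.2] M [ 0.29 -0.47  0.1 ] w 0.0337
time_s: 61.6
ee_pos: [0.5103, -0.3188, 0.0965]
eef_rot: [3.137, -0.022, -2.792]
force: [1.6, -3.3, -3.0]
grip_width: 0.0347
t 61.6 p [ 0.5103 -0.3188  0.0965] rot [ 3.137 -0.022 -2.792] q [-0.61  0.55  1.48 -0.02  1.13  2.19] F [ 1.6 -3.3 -3. ] M [-0.43 -0.54  1.24] w 0.0347
```

The moment rose to 1.24 N m and the jaws are riding the flats, so the stop is reached. I'll release, lift and check.

```bash
python3 -m handwheel '[[[0,0,0,-0.02],[0,0,0,0],[0,0,0,0],[0,0,0,0],[0,0,0,0],[0,0,0,0]]]' 0.08
python3 -m handwheel '[[[0,0,-0.015,0],[0,0,-0.03,0],[0,0,-0.04,0],[0,0,-0.04,0],[0,0,-0.04,0],[0,0,-0.02,0],[0,0,0,0]]]'
python3 -m handwheel '[[[0,-0.02,0,0],[0,-0.035,0,0],[0,-0.04,0,0],[0,-0.04,0,0],[0,-0.03,0,0],[0,0,0,0],[0,0,0,0]]]'
python3 - <<'E'
from h import *
st(); m,im=snap("top","top3.png"); snap("wrist","w9.png")
b=cv2.resize(im[185:240,410:490],None,fx=5,fy=5,interpolation=3); o=np.zeros((600,640,3),np.uint8); o[:400]=im; o[400:,:]=0; bb=b[:200*1]; o[400:600,:400]=cv2.resize(b,None,fx=1,fy=1)[:200]
cv2.imwrite("pics/final.png",o)
E
```

```text
time_s: 62.2
ee_pos: [0.51, -0.3188, 0.0966]
eef_rot: [3.136, -0.022, -2.763]
force: [0.1, 0.0, 0.6]
grip_width: 0.0781
time_s: 62.9
ee_pos: [0.5136, -0.3174, 0.2953]
eef_rot: [3.138, -0.021, -2.762]
force: [0.7, -1.0, 0.2]
grip_width: 0.0802
time_s: 63.6
ee_pos: [0.5756, -0.4746, 0.2892]
eef_rot: [3.133, -0.023, -2.76]
force: [0.2, -0.0, 0.3]
grip_width: 0.0804
t 63.6 p [ 0.5756 -0.4746  0.2892] rot [ 3.133 -0.023 -2.76 ] q [-0.73  0.79  0.64 -0.02  1.73  2.02] F [ 0.2 -0.   0.3] M [ 0.12  0.1  -0.05] w 0.0804
```

View pics/final.png

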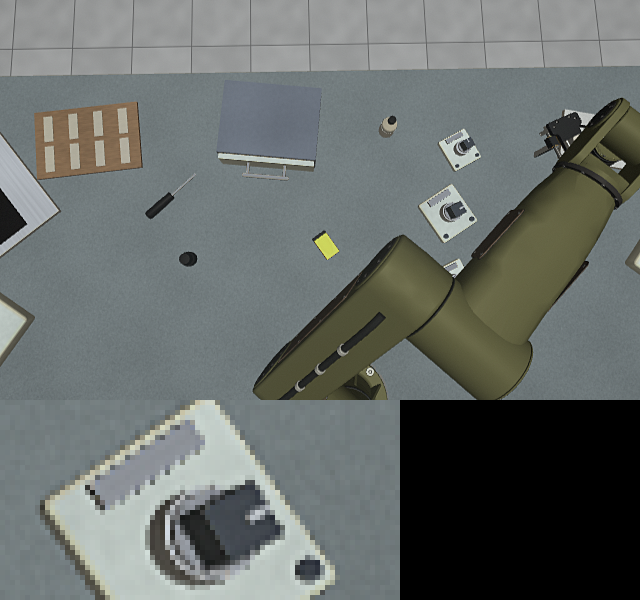

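The drawer is shut, the bench is clear of boxes and cases, and the oil, eyepiece and driver are where they began. The index bar at (260,510) in the enlarged inset points right and slightly up (about −1.1 rad), which matches 455°. The arm is clear, so I'm handing in.

```bash
python3 -c "
from h import *
print(ctrl.hand_in())"
```

```text
the job is handed in; nothing more can be done
None
```

I opened the drawer and laid in the two items that were on the bench, one slide box and one lens case, then pushed it fully shut. The tap went about 183°, back to 83°, 273°, back to 182°, 364°, back to 273°, then home to the stop. I handed in at about 64 s and got no verdict back.

- **Tap:** these angles come from the tool's yaw. The height change on the two bites I compared matched the thread pitch to within 0.2 mm. At the end the moment rose to 1.24 N m against the stop, and the index bar pointed where 455° should put it.
- **Drawer and bench:** the last pictures show the drawer shut and no boxes or cases left out. The oil bottle, eyepiece, screwdriver and yellow look-alike had not moved. The two items were last seen inside the drawer before I closed it; I did not look inside again.
- **Tilt:** the closing push tilted the tool by about 6.5°, growing to 8°. I pressed and dragged the fingertips on bare bench to bring it back under 2°, with a brief 82 N on the wrist, below the 120 N limit.

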